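# Stack a cooler in the tilted assembly jig

### The job

Load the tilted jig for screwing together a small cooler: put the finned heatsink in its square pocket with the fins up, then the square spacer frame on it, then the small (60 mm) fan on top, each the same way up as it lies on the bench. Seat each part squarely and fully home before adding the next, set it down gently rather than dropping it in, let go of everything at the end, and leave the other things on the bench where they are.

Things in the scene. Friction and masses are not known exactly. Their poses are not given: they have to be found in the camera images.
- pocket: Square pocket of the jig, leaning 30 degrees so that its mouth faces up and roughly towards the robot. Origin: centre of the pocket floor, 60 mm above the bench. z: insertion axis, out of the pocket, 30 degrees from vertical; x: up the slope; y: horizontal. 64 mm square inside, sides along x and y; floor: a 50 mm square pad. Parts can hang on the walls: press home.
- jig: Jig fixed to the bench. Origin: bench height, straight below the pocket's origin. Around the pocket stand four angle-shaped corner posts, walls 7 mm thick, up to 46 mm over the pocket floor, then flared lips to 51 mm; the highest tips are 126 mm over the bench. Mid-side on all four sides a finger gap 44 mm wide opens down to the 92 mm square plate, 10 mm below the pocket floor.
- heatsink: Aluminium finned heatsink, 60 x 60 mm, 25 mm high, about 120 g, lying flat with fins up. Origin: centre of the underside; x and y along its sides, z up. Belongs with its underside on the pocket floor. All the parts may go in at any quarter turn.
- spacer: Grey plastic square frame with an open middle, 60 x 60 mm outside, 44 x 44 mm inside, 12 mm high, about 40 g, lying flat. Origin: centre of the underside (in the opening); x and y along its sides, z up. Belongs on the heatsink: its underside 25 mm above the pocket floor.
- fan: Black plastic square fan with a round rotor, 60 x 60 mm, 15 mm thick, about 60 g, lying flat. Origin: centre of the underside; x and y along its sides, z up. Belongs on the spacer: its underside 37 mm above the pocket floor; its top then stands at 52 mm.
- foot: Bystander, to be left alone: screw-in equipment foot, black plastic disc 28 mm across, 20 mm high. Origin: its underside.
- coil: Bystander, to be left alone: small choke, 26 x 30 x 22 mm, steel core with copper winding. Origin: its underside.
- battery: Bystander, to be left alone: grey block battery with black top, 97 x 43 x 52 mm. Origin: its underside.
- driver: Bystander, to be left alone: screwdriver lying down. Origin: its underside.
- spanner: Bystander, to be left alone: wrench lying down. Origin: its underside.
- jar: Bystander, to be left alone: closed jar, 52 mm across, 60 mm high. Origin: its underside.
- bigfan: Bystander, to be left alone: a larger fan, 80 mm square and 25 mm thick, not part of this job. Origin: its underside.
Not all that is in view belongs to the job. What is shaped like the spacer but red is not meant. Leave any turquoise look-alike of the heatsink alone.

How it is judged:
On the way, in this order (a step that is already met when the one before it is completed fails the run):
1. the heatsink is home on the pocket floor (x of heatsink in the frame of pocket between -0.0035 and 0.0035 m and y of heatsink in the frame of pocket between -0.0035 and 0.0035 m and z of heatsink in the frame of pocket between -0.0025 and 0.0025 m and angle between the z axis of heatsink and the z axis of pocket, either way round below 0.06 rad), for 0.2 s.
2. the spacer frame is home on the heatsink (x of spacer in the frame of pocket between -0.0035 and 0.0035 m and y of spacer in the frame of pocket between -0.0035 and 0.0035 m and z of spacer in the frame of pocket between 0.0225 and 0.0275 m and angle between the z axis of spacer and the z axis of pocket, either way round below 0.06 rad), for 0.2 s.
3. the fan is home on the spacer (x of fan in the frame of pocket between -0.0035 and 0.0035 m and y of fan in the frame of pocket between -0.0035 and 0.0035 m and z of fan in the frame of pocket between 0.0345 and 0.0395 m and angle between the z axis of fan and the z axis of pocket, either way round below 0.06 rad), for 0.2 s.
At the end, for the whole second after the job is handed in: Heatsink, spacer and fan lie in this order in the pocket, undersides at 0, 25 and 37 mm above the pocket floor (within 2.5 mm, along the pocket's z), each centred within 3.5 mm in the pocket's x and y, parallel to the floor within 0.06 rad, and at rest (all of step 1 and all of step 2 and all of step 3 and linear speed of each of heatsink, spacer, fan below 0.02 m/s); the robot touches nothing.
It fails at once if a bystander is moved more than 30 mm (distance of any of foot, coil, battery, driver, spanner, jar, bigfan from where it was at the start of the episode above 0.03 m).
It fails at once if a part is dropped or thrown in: faster than 0.4 m/s within 80 mm of the pocket floor's centre ((distance between heatsink and pocket below 0.08 m and linear speed of heatsink above 0.4 m/s) or (distance between spacer and pocket below 0.08 m and linear speed of spacer above 0.4 m/s) or (distance between fan and pocket below 0.08 m and linear speed of fan above 0.4 m/s)).
It also fails if it takes over 72 s, if anything falls off the work surface, if the arm or the gripper's body presses on something with over 40 N, if the wrist force passes 120 N, or if a joint passes its speed limit or range.

### The arm

A 7-joint arm with a two-finger parallel gripper is mounted at the origin on the work surface. World frame = base frame: x ahead of the robot, y to its left, z up, the work surface at z = 0. Lengths are in m, angles in rad, forces in N, time in s.
With the tool pointing down it reaches from about 0.425 to 0.8 m from the base axis. Payload 8.3 kg.
Tool frame: the origin (TCP) lies at the very end of the fingers, on their centre line; the grasp point (between the pads) lies 19 mm behind it; y points along the fingers, x is the direction in which the jaws open and shut, and the axes are right-handed (so a half turn about y gives the same grasp; the last joint's range is limited). The gripper opens to 85 mm and grips with 20 to 120 N. Pads are 22 mm wide; open, the fingers measure 114 mm over their backs; the gripper's body (76 mm by 85 mm) begins 54 mm behind the grasp point. The pads swing forward as they close: fully open they stand 13 mm farther back than shut.
Start: joints at [1.112, 0.383, 0.016, 1.37, -0.006, 1.388, -0.046], TCP at [0.241, -0.577, 0.231] pointing down, gripper open.
Joint ranges: [-2.95, 2.95], [-0.25, 2.06], [-1.52, 1.56], [0.18, 2.33], [-1.44, 4.58], [0.02, 2.06], [-3.01, 3.01]. Speed limits (rad/s): [2.39, 2.39, 3.01, 3.01, 3.14, 3.14, 3.14].

### API

Orientations are given as a rotation vector (axis times angle).
In Python, from rig import readout, eyes, manip gives the robot as it stands. The module is installed in compiled form; this text tells all that it offers.
- The arm moves only by the tool apply_moves, never from a script. Its argument "increments" is a list of rows, each an object with "turn": the turn, a rotation vector about the tool's x, y, z normalised to -1 to 1, where 1 is 0.5 rad, a list of three; "slide": the shift along the tool's x, y, z normalised to -1 to 1, where 1 is 0.15 m, a list of three; "jaw": the finger opening in mm, from 0 to 85.4. A call has 1 to 10 rows; each row is the pose to reach, as a shift and turn from the pose measured when the call began, along the tool's axes at that moment; what a row does not reach only later rows make up. A row lasts 1/8 s, in which the tool goes at most 62.5 mm and 10.7 degrees, less where a joint would pass 70% of its speed; a pose out of reach is approached as far as the arm can. A call with a number of a shift or a turn outside -1 to 1 is refused whole. A call with a gripper value outside its range is refused whole. The fingers move at their own pace and stop on an object; "squeeze" is the grip in N (left out, the last holds). Time passes only in rows, so rows that repeat a pose let the fingers close. It gives the time, the measured TCP pose, the force and the opening at its end, in the units of the state.
- readout.read_state(): the state, without advancing time (a new reading comes with each control period).
- eyes.grab_frame(name): name is "scene" or "top" or "wrist"; returns a dict with "img" (420x560x3 uint8, red, green, blue), "depth" (420x560 float32, m along the optical axis (not along the pixel's ray), 0 where there is no reading), "intrinsics" (3x3 intrinsics, pixels), "k1" (the pictures are not rectified: a ray, as slopes to the right and down, at radius r is drawn at 1 + k1 r^2 times it, then the intrinsics apply), "R" (3x3) and "t" (3): a world point X has camera coordinates R X + t. Camera axes: x right, y down, z forward; pixel columns grow to the right and rows downward; lengths in m; the calibration is good to about 2 mm. A picture is of the moment at which its call begins.
- manip.close_job(): hands the job in, once; it reports no verdict.
The state is a dict: "clock": time; "joints": joint angles; "joint_velocities": joint speeds; "joint_efforts": joint torques, N m; "ee_pos": TCP position; "eef_rot": TCP orientation; "wrist_force": force on the tool from outside, world axes, zero at the start; "wrist_torque": the same for the moment, N m; "gripper_width": opening from 0.0 (shut) to 1.0 (fully open).
Only numpy, scipy, OpenCV 4.12 (cv2) and the standard library are available. Lean on these libraries where they do the work, as an engineer would, in place of code of your own. Each camera call takes 0.05 s, during which the arm holds its last target.

## Working session

There is one attempt and no reset: what is moved stays moved. The work goes in short steps, Python scripts to look and compute and a tool call to move; the robot and the scene stay as the last step left them, time stands still between calls to the robot, and variables do not carry over. Pictures are saved under pics/ and viewed, and the job is handed in when it is done.

Besides the shell and the picture viewer there is one more tool, called after ">>>" as name(argument=value, ...), one argument or row to a line, values as JSON. apply_moves: Moves the arm, as the interface text tells. Its arguments: {"type":"object","properties":{"increments":{"type":"array","items":{"type":"object","properties":{"turn":{"type":"array","items":{"type":"number"}},"slide":{"type":"array","items":{"type":"number"}},"jaw":{"type":"number"}}}},"squeeze":{"type":"number"}},"required":["increments"]}

```bash
mkdir -p pics; cat > h.py <<'E'
import numpy as np,cv2
from rig import readout,eyes,manip
from scipy.spatial.transform import Rotation as Ro
def grab(n,save=None):
    f=eyes.grab_frame(n)
    if save: cv2.imwrite('pics/'+save+'.png',f['img'][:,:,::-1])
    return f
def undist(f,uv):
    K=f['intrinsics'];k=f['k1']
    return cv2.undistortPoints(np.array(uv,float).reshape(-1,1,2),K,np.array([k,0,0,0.])).reshape(-1,2)
def rays(f,uv):
    n=undist(f,uv);d=np.c_[n,np.ones(len(n))]@f['R'];c=-f['R'].T@f['t'];return c,d
def onplane(f,uv,z):
    c,d=rays(f,uv);return c+d*((z-c[2])/d[:,2])[:,None]
def cloud(f):
    h,w=f['depth'].shape;v,u=np.mgrid[:h,:w]
    n=undist(f,np.c_[u.ravel(),v.ravel()]);z=f['depth'].ravel()
    P=np.c_[n*z[:,None],z];return ((P-f['t'])@f['R']).reshape(h,w,3)
def proj(f,X):
    X=np.atleast_2d(X).astype(float);r,_=cv2.Rodrigues(f['R'])
    return cv2.projectPoints(X,r,np.array(f['t'],float),f['intrinsics'],np.array([f['k1'],0,0,0.]))[0].reshape(-1,2)
E
python3 - <<'E'
from h import *
for n in ['scene','top','wrist']:
    f=grab(n,n+'0');print(n,f['intrinsics'][0],f['k1'],-f['R'].T@f['t'],f['R'][2])
s=readout.read_state();print(s)
E
```

```text
scene [411.31053407   0.         276.77327514] -0.04022529209556349 [ 1.07321981 -0.07516113  0.72648623] [-0.60383425  0.03629991 -0.79628293]
top [415.02223593   0.         279.38569994] 0.015828688383659733 [ 0.36371302 -0.0394248   1.11374364] [ 0.19642521 -0.01390971 -0.98042014]
wrist [308.28646066   0.         278.78802597] -0.045777643998660814 [ 0.31174942 -0.54647481  0.372343  ] [-0.2821477  -0.11719806 -0.95218553]
{'clock': 0.15, 'joints': array([ 1.11206039,  0.38410407,  0.01640097,  1.37093387, -0.00632441,
        1.38818353, -0.04649757]), 'joint_velocities': array([ 1.33234098e-04, -3.61706058e-03, -7.62542652e-05, -3.59655903e-03,
       -4.41033797e-04, -2.96623775e-03,  1.22911710e-03]), 'joint_efforts': array([ 2.16763459e-03, -6.28155112e+01,  8.45614504e-01, -3.72170198e+01,
        1.66010961e-02,  1.08542931e-02, -9.44447038e-06]), 'ee_pos': array([ 0.24086617, -0.57629289,  0.23046239]), 'eef_rot': array([-1.36997221,  0.91380697, -0.91163943]), 'wrist_force': array([ 0.15268423,  0.73468383, -1.14971723]), 'wrist_torque': array([-0.01272483,  0.03753559,  0.01882151]), 'gripper_width': 0.9987032677053529}
```

View images.

View pics/scene0.png

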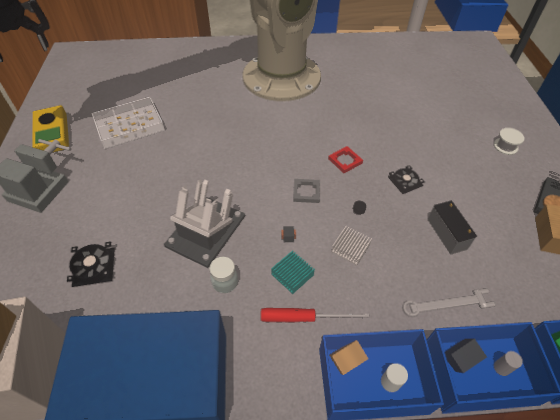

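View pics/top0.png

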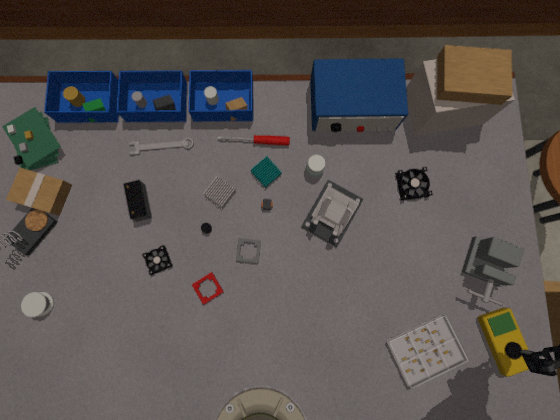

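View pics/wrist0.png

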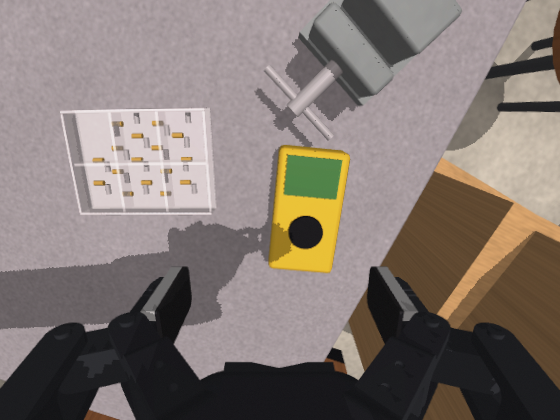

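```bash
python3 - <<'E'
from h import *
f=grab('top');g=grab('scene')
a=cv2.resize(f['img'][140:300,130:370],(720,480),interpolation=cv2.INTER_CUBIC)
b=cv2.resize(g['img'][130:300,150:440],(774,454),interpolation=cv2.INTER_CUBIC)
cv2.imwrite('pics/topcrop.png',a[:,:,::-1]);cv2.imwrite('pics/scenecrop.png',b[:,:,::-1])
for n,p,q,z in [('hs',(220,192),(352,244),.02),('sp',(248,251),(307,190),.012),('fan',(157,261),(406,179),.015),('jig',(335,210),(208,215),.08),('foot',(206,228),(359,207),.02),('coil',(267,204),(288,233),.02),('bat',(136,200),(453,227),.05)]:
    print(n,onplane(f,[p],z).round(3),onplane(g,[q],z).round(3))
E
```

```text
hs [[0.613 0.105 0.02 ]] [[0.619 0.107 0.02 ]]
sp [[0.454 0.03  0.012]] [[0.462 0.031 0.012]]
fan [[0.432 0.267 0.015]] [[0.442 0.266 0.015]]
jig [[ 0.548 -0.195  0.08 ]] [[ 0.574 -0.181  0.08 ]]
foot [[0.516 0.141 0.02 ]] [[0.524 0.139 0.02 ]]
coil [[ 0.578 -0.022  0.02 ]] [[ 0.584 -0.022  0.02 ]]
bat [[0.588 0.318 0.05 ]] [[0.609 0.313 0.05 ]]
```

View pics/topcrop.png

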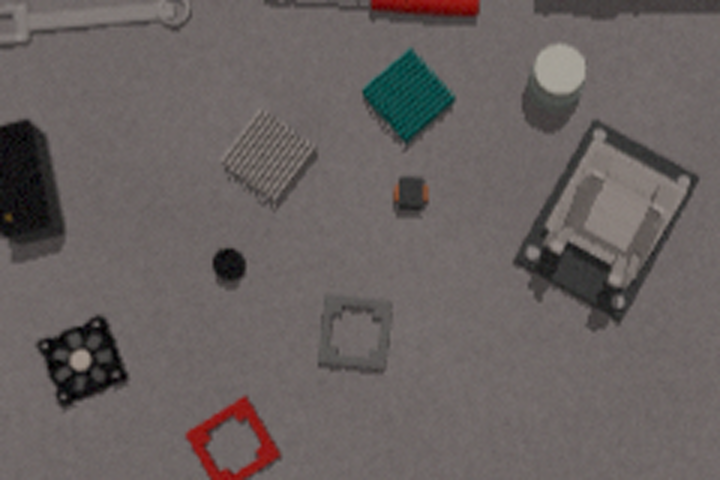

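View pics/scenecrop.png

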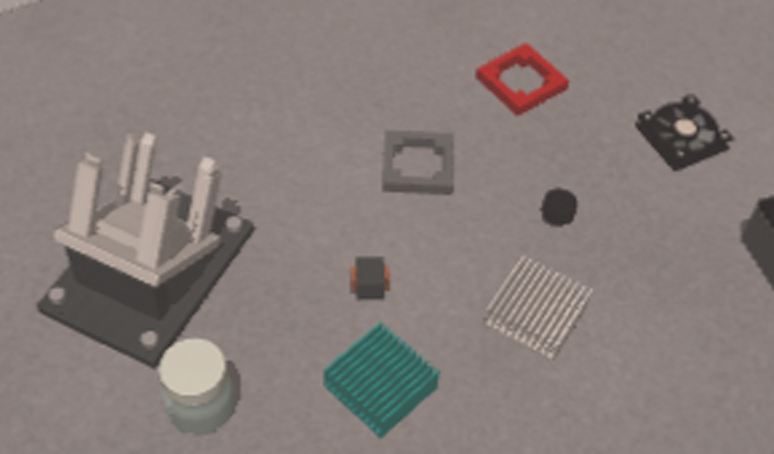

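```bash
python3 - <<'E'
from h import *
s=readout.read_state();print(Ro.from_rotvec(s['eef_rot']).as_matrix().round(3))
for n in ['top','scene']:
    f=grab(n);C=cloud(f)
    m=(abs(C[...,0]-.565)<.09)&(abs(C[...,1]+.19)<.09)&(C[...,2]>.02)&(f['depth']>0)
    P=C[m];print(n,len(P),P.min(0),P.max(0))
    # bench noise
    q=C[(abs(C[...,0]-.5)<.04)&(abs(C[...,1]+.07)<.03)];print('bench',q[:,2].mean(),q[:,2].std())
    # RANSAC planes near floor: 
    rng=np.random.default_rng(0);best=None
    Q=P[(P[:,2]>.03)]
    for _ in range(4000):
        a,b,c=Q[rng.integers(len(Q),size=3)];nn=np.cross(b-a,c-a);l=np.linalg.norm(nn)
        if l<1e-6: continue
        nn/=l; nn*=np.sign(nn[2])
        if abs(nn[2]-np.cos(np.pi/6))>.06: continue
        k=(abs((Q-a)@nn)<.002).sum()
        if best is None or k>best[0]: best=(k,nn,a)
    k,nn,a=best;I=Q[abs((Q-a)@nn)<.003];cc=I.mean(0);nn=np.linalg.svd(I-cc)[2][2];nn*=np.sign(nn[2])
    print(k,nn,cc,np.degrees(np.arctan2(nn[1],nn[0])),np.degrees(np.arccos(nn[2])))
E
```

```text
[[ 0.386 -0.     0.923]
 [-0.923  0.001  0.386]
 [-0.001 -1.    -0.   ]]
top 1321 [ 0.48130268 -0.26924245  0.02016022] [ 0.65448305 -0.1246557   0.12928378]
bench 0.0011145343273961947 0.0021152243283352997
401 [-0.4222637   0.26720857  0.86619452] [ 0.55902866 -0.19705088  0.05487098] 147.6743613507189 29.98061492505529
scene 2336 [ 0.48648757 -0.26928614  0.02000951] [ 0.63428721 -0.1264497   0.12752395]
bench 0.0007436101035167082 0.0012382531939407284
416 [-0.42075311  0.2575009   0.86986212] [ 0.57585606 -0.19744617  0.06147665] 148.53336851207584 29.557379281393576
```

```bash
cat >> h.py <<'E'
def Rt(yaw_x,tilt=None):
    "tool pointing down, jaw x at azimuth yaw_x"
    x=np.array([np.cos(yaw_x),np.sin(yaw_x),0]);y=np.array([0,0,-1.]);return np.c_[x,y,np.cross(x,y)]
def go(p,R):
    s=readout.read_state();R0=Ro.from_rotvec(s['eef_rot']).as_matrix()
    d=R0.T@(np.array(p)-s['ee_pos'])/.15; t=Ro.from_matrix(R0.T@R).as_rotvec()/.5
    print('slide',d.round(3).tolist(),'turn',t.round(3).tolist(),'pos',s['ee_pos'].round(4),'t',round(s['clock'],2),'g',round(s['gripper_width']*85.4,1))
E
python3 - <<'E'
from h import *
go([.48,-.2,.28],Rt(np.radians(-22)))
E
```

```text
slide [-1.702, -0.325, 2.438] turn [-0.0, -1.582, -0.001] pos [ 0.2409 -0.5766  0.2311] t 0.35 g 85.1
```

>>> apply_moves(
  increments=[
    {"slide": [-0.2,-0.1,0.33],"turn": [0,-0.3,0]},
    {"slide": [-0.4,-0.2,0.66],"turn": [0,-0.5,0]},
    {"slide": [-0.65,-0.3,1.0],"turn": [0,-0.7,0]},
    {"slide": [-0.65,-0.3,1.0],"turn": [0,-0.7,0]},
  ],
)

```text
invalid input
```

```bash
python3 - <<'E'
from h import *
go([.48,-.2,.28],Rt(np.radians(-22)))
E
```

```text
slide [-1.702, -0.325, 2.438] turn [-0.0, -1.582, -0.001] pos [ 0.2409 -0.5766  0.2311] t 0.35 g 85.1
```

Perhaps every row needs the jaw value.

>>> apply_moves(
  increments=[
    {"slide": [-0.2,-0.1,0.33],"turn": [0,-0.3,0],"jaw": 85},
    {"slide": [-0.4,-0.2,0.66],"turn": [0,-0.5,0],"jaw": 85},
    {"slide": [-0.65,-0.3,1.0],"turn": [0,-0.7,0],"jaw": 85},
    {"slide": [-0.65,-0.3,1.0],"turn": [0,-0.7,0],"jaw": 85},
  ],
)

```text
clock: 0.85
ee_pos: [0.3463, -0.4245, 0.2782]
eef_rot: [-1.475, 0.634, -0.639]
wrist_force: [-1.1, -0.8, -0.4]
gripper_width: 1.003
```

```bash
python3 - <<'E'
from h import *
go([.48,-.2,.28],Rt(np.radians(-22)))
E
```

```text
slide [-0.477, -0.01, 1.675] turn [-0.003, -0.861, 0.007] pos [ 0.3463 -0.4245  0.2782] t 0.85 g 85.7
```

>>> apply_moves(
  increments=[
    {"slide": [-0.1,0,0.35],"turn": [0,-0.3,0],"jaw": 85},
    {"slide": [-0.2,0,0.7],"turn": [0,-0.5,0],"jaw": 85},
    {"slide": [-0.3,0,1.0],"turn": [0,-0.7,0],"jaw": 85},
    {"slide": [-0.3,0,1.0],"turn": [0,-0.86,0],"jaw": 85},
  ],
)

```text
clock: 1.35
ee_pos: [0.4267, -0.2851, 0.2786]
eef_rot: [-1.55, 0.291, -0.298]
wrist_force: [0.9, -0.1, -0.4]
gripper_width: 0.996
```

```bash
python3 - <<'E'
from h import *
f=grab('wrist','w1')
go([.54,.08,.25],Rt(np.radians(10)))
E
```

```text
slide [-0.187, 0.191, 2.559] turn [0.0, -1.099, 0.008] pos [ 0.4254 -0.2874  0.2784] t 1.4 g 84.9
```

View pics/w1.png

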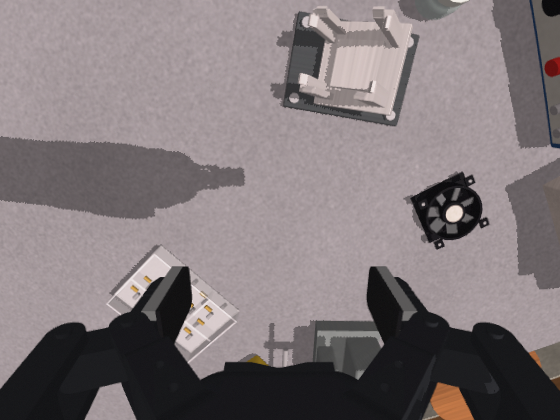

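>>> apply_moves(
  increments=[
    {"slide": [0.05,0,0.4],"turn": [0,-0.3,0],"jaw": 85},
    {"slide": [0.1,0.05,0.75],"turn": [0,-0.6,0],"jaw": 85},
    {"slide": [0.1,0.05,1.0],"turn": [0,-0.9,0],"jaw": 85},
    {"slide": [0.1,0.1,1.0],"turn": [0,-1.0,0],"jaw": 85},
  ],
)

```text
clock: 1.9
ee_pos: [0.4956, -0.1508, 0.2639]
eef_rot: [-1.569, -0.107, 0.099]
wrist_force: [-0.3, -0.5, -0.5]
gripper_width: 0.997
```

```bash
python3 - <<'E'
from h import *
f=grab('wrist','w2')
go([.58,.03,.22],Rt(np.radians(10)))
E
```

```text
slide [0.722, 0.284, 1.135] turn [0.001, -0.091, 0.005] pos [ 0.4944 -0.1528  0.2624] t 1.95 g 85.2
```

View pics/w2.png

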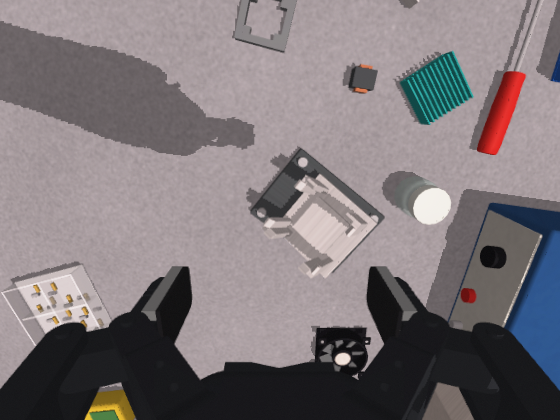

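```bash
python3 - <<'E'
from h import *
f=grab('wrist')
np.savez('w2.npz',**f)
a=cv2.resize(f['img'][135:290,235:395],(800,775)[:2] if 0 else (619,600),interpolation=cv2.INTER_CUBIC)
cv2.imwrite('pics/w2c.png',a[:,:,::-1])
# noise
C=cloud(f);m=(abs(C[...,0]-.565)<.1)&(abs(C[...,1]+.19)<.1)&(C[...,2]>.03)
P=C[m];rng=np.random.default_rng(0);best=(0,)
for _ in range(4000):
    a,b,c=P[rng.integers(len(P),size=3)];nn=np.cross(b-a,c-a);l=np.linalg.norm(nn)
    if l<1e-6: continue
    nn/=l; nn*=np.sign(nn[2])
    if abs(nn[2]-np.cos(np.pi/6))>.04: continue
    k=(abs((P-a)@nn)<.0012).sum()
    if k>best[0]: best=(k,nn,a)
k,nn,a=best;m2=m&(abs((C-a)@nn)<.002);I=C[m2];cc=I.mean(0);nn=np.linalg.svd(I-cc,full_matrices=False)[2][2];nn*=np.sign(nn[2])
print(k,len(P),nn,cc,np.degrees(np.arctan2(nn[1],nn[0])),np.degrees(np.arccos(nn[2])),((I-cc)@nn).std())
o=f['img'].copy();o[m2]=[255,0,0];cv2.imwrite('pics/w2m.png',cv2.resize(o[135:290,235:395],(619,600))[:,:,::-1])
E
```

```text
3671 34602 [ 0.21321036 -0.52961225  0.82100683] [ 0.51031175 -0.13877836  0.345318  ] -68.07135790387319 34.81429144354793 0.0011354179538452355
```

View pics/w2c.png

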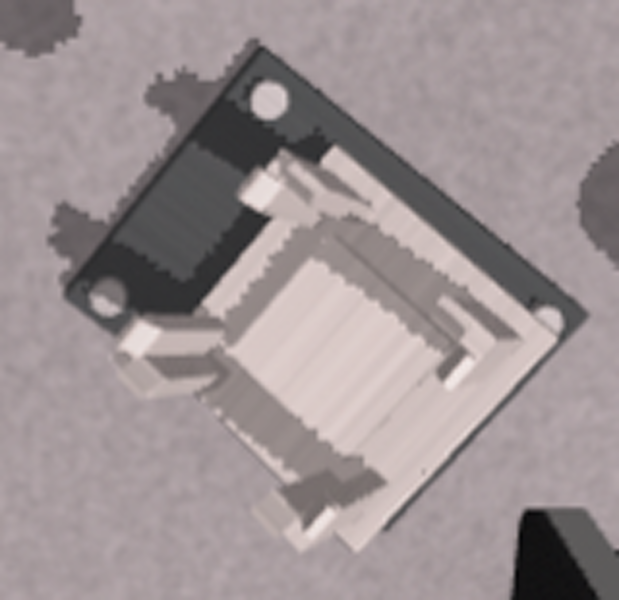

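View pics/w2m.png

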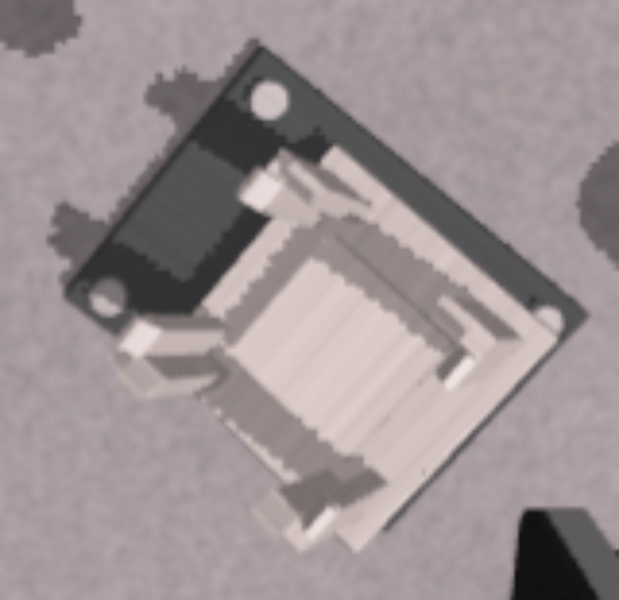

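```bash
cat > jigfit.py <<'E'
from h import *
from scipy.optimize import least_squares
n_tilt=np.pi/6
def Rp(a):  # a azimuth of x up-slope
    c,s=np.cos(a),np.sin(a);ct,st=np.cos(n_tilt),np.sin(n_tilt)
    x=np.array([c*ct,s*ct,st]);y=np.array([-s,c,0]);return np.c_[x,y,np.cross(x,y)]
def fit(views,x0=(.56,-.195,np.radians(-32)),z0=.06):
    def r(p):
        R=Rp(p[2]);O=np.array([p[0],p[1],z0]);o=[]
        for f,L,uv in views: o.append((proj(f,O+np.array(L)@R.T)-np.array(uv)).ravel())
        return np.concatenate(o)
    s=least_squares(r,x0);return s.x,r(s.x).reshape(-1,2)
E
python3 - <<'E'
from jigfit import *
f=dict(np.load('w2.npz'))
C=cloud(f);m=(abs(C[...,0]-.565)<.08)&(abs(C[...,1]+.19)<.08)&(C[...,2]>.03)&(C[...,2]<.1)
P=C[m];rng=np.random.default_rng(0);best=(0,)
for _ in range(4000):
    a,b,c=P[rng.integers(len(P),size=3)];nn=np.cross(b-a,c-a);l=np.linalg.norm(nn)
    if l<1e-6: continue
    nn/=l; nn*=np.sign(nn[2])
    if abs(nn[2]-np.cos(np.pi/6))>.04: continue
    k=(abs((P-a)@nn)<.0012).sum()
    if k>best[0]: best=(k,nn,a)
k,nn,a=best;I=P[abs((P-a)@nn)<.003];cc=I.mean(0);nn=np.linalg.svd(I-cc,full_matrices=False)[2][2];nn*=np.sign(nn[2])
print(k,len(P),nn,cc,np.degrees(np.arctan2(nn[1],nn[0])),np.degrees(np.arccos(nn[2])),((I-cc)@nn).std())
cr=np.array([(332,148),(560,335),(357,552),(318,257),(452,352),(232,348)],float)
uv=np.c_[235+cr[:,0]*160/619-.5,135+cr[:,1]*155/600-.5]
# plate: (332,148)= low slope(-x), y? ; img right =+x world
P=.046;p=.025
x,r=fit([(f,[(-P,P,-.01),(P,P,-.01),(P,-P,-.01),(-p,p,0),(p,p,0),(-p,-p,0)],uv)])
print(x,np.degrees(x[2]),r.round(1).tolist())
E
```

```text
2216 5516 [-0.42617356  0.25749893  0.86721993] [ 0.56134293 -0.19871882  0.05404083] 148.85914946441216 29.862833151260016 0.0008269063862435006
[ 0.55058607 -0.1983827  -0.5193468 ] -29.756379534847586 [[-0.6, 0.2], [-0.8, 1.2], [0.2, 1.9], [2.5, -4.6], [-0.4, -1.4], [-0.9, 3.0]]
```

```bash
cat >> jigfit.py <<'E'
def overlay(f,x,crop,name,sc,z0=.06):
    R=Rp(x[2]);O=np.array([x[0],x[1],z0]);img=f['img'];u0,v0,u1,v1=crop
    o=cv2.resize(img[v0:v1,u0:u1],None,fx=sc,fy=sc,interpolation=cv2.INTER_CUBIC)[:,:,::-1].copy()
    def sq(h,z,c):
        L=np.array([(-h,-h,z),(h,-h,z),(h,h,z),(-h,h,z)])
        q=((proj(f,O+L@R.T)-[u0,v0]+.5)*sc).astype(np.int32);cv2.polylines(o,[q],True,c,1)
    sq(.046,-.01,(0,0,255));sq(.025,0,(0,200,0));sq(.032,.046,(255,0,0))
    cv2.imwrite('pics/'+name+'.png',o)
E
python3 - <<'E'
from jigfit import *
f=dict(np.load('w2.npz'))
cr=np.array([(332,148),(560,335),(357,552)],float)
uv=np.c_[235+cr[:,0]*160/619-.5,135+cr[:,1]*155/600-.5]
P=.046
x,r=fit([(f,[(-P,P,-.01),(P,P,-.01),(P,-P,-.01)],uv)])
print(x,np.degrees(x[2]),r.round(1).tolist())
R=Rp(x[2]);print(R.T@(np.array([0.56134293,-0.19871882,0.05404083])-[x[0],x[1],.06]))
overlay(f,x,(235,135,395,290),'ov1',3.8)
E
```

```text
[ 0.55075671 -0.19683051 -0.52472812] -30.064706405262438 [[0.0, -1.0], [-0.3, 0.3], [0.3, 0.8]]
[ 0.00577416  0.0036692  -0.01021477]
```

View pics/ov1.png

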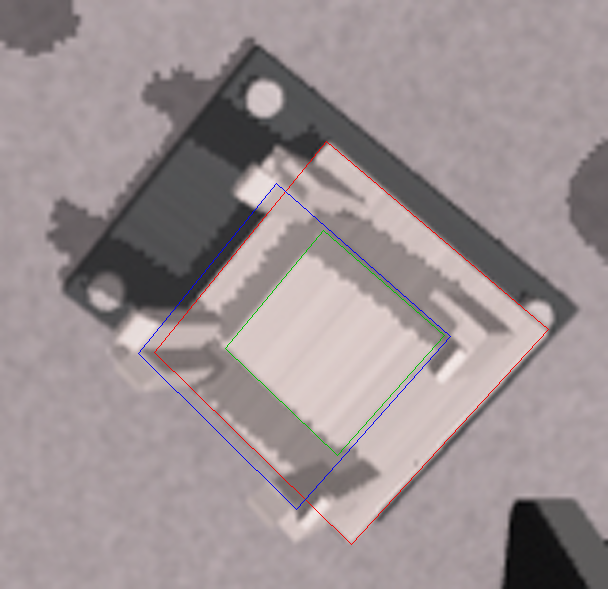

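>>> apply_moves(
  increments=[
    {"slide": [0.25,0.1,0.35],"turn": [0,-0.05,0],"jaw": 85},
    {"slide": [0.5,0.2,0.7],"turn": [0,-0.1,0],"jaw": 85},
    {"slide": [0.7,0.3,1.0],"turn": [0,-0.1,0],"jaw": 85},
    {"slide": [0.7,0.3,1.0],"turn": [0,-0.1,0],"jaw": 85},
  ],
)

```text
clock: 2.5
ee_pos: [0.5799, 0.0123, 0.216]
eef_rot: [-1.564, -0.139, 0.139]
wrist_force: [0.0, -0.9, -0.1]
gripper_width: 0.998
```

```bash
python3 - <<'E'
from h import *
f=grab('wrist','w3');np.savez('w3.npz',**f)
go([.58,.03,.22],Rt(np.radians(10)))
E
```

```text
slide [0.025, -0.022, 0.138] turn [-0.001, -0.002, 0.0] pos [0.5798 0.009  0.2166] t 2.55 g 85.0
```

View pics/w3.png

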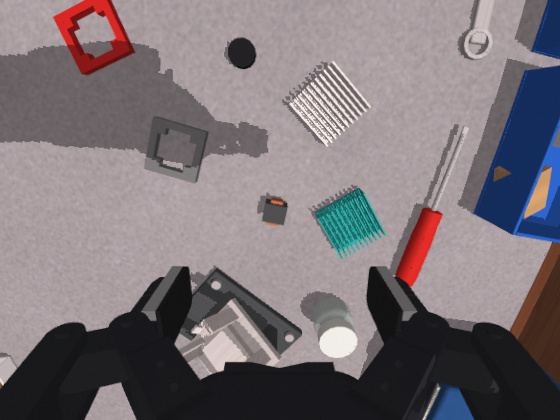

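```bash
cat >> h.py <<'E'
def rect(f,c,zmin,zmax,rad=.05):
    C=cloud(f);m=(np.hypot(C[...,0]-c[0],C[...,1]-c[1])<rad)&(C[...,2]>zmin)&(C[...,2]<zmax)
    P=C[m];r=cv2.minAreaRect((P[:,:2]*1e4).astype(np.float32))
    return np.array(r[0])/1e4,np.array(r[1])/1e4,r[2],len(P),np.median(P[:,2])
E
python3 - <<'E'
from h import *
f=dict(np.load('w3.npz'))
C=cloud(f);
for n,p in [('hs',(328,103)),('sp',(160,150)),('bench',(400,110))]: print(n,C[p[1],p[0]])
print(rect(f,(.615,.106),.018,.032)); print(rect(f,(.615,.106),.012,.032))
print(rect(f,(.458,.03),.008,.02));print(rect(f,(.458,.03),.006,.02))
a=cv2.resize(f['img'][40:170,270:400],(600,600),interpolation=cv2.INTER_CUBIC)
cv2.imwrite('pics/w3c.png',a[:,:,::-1])
E
```

```text
hs [0.61315867 0.10681458 0.02361559]
sp [ 4.36639300e-01  2.40384378e-02 -3.25972674e-05]
bench [6.97316001e-01 1.15618802e-01 5.69794286e-04]
(array([0.6152623 , 0.10538856]), array([0.06067288, 0.06042212]), 53.2213020324707, 1678, np.float64(0.024009605465565985))
(array([0.61525293, 0.10540455]), array([0.06069608, 0.06041692]), 53.28752899169922, 2154, np.float64(0.023538815213377876))
(array([0.45673804, 0.02818364]), array([0.06118577, 0.06074965]), 83.62689208984375, 1638, np.float64(0.011408495892741646))
(array([0.45673804, 0.02818364]), array([0.06118577, 0.06074965]), 83.62689208984375, 1699, np.float64(0.011361454571850596))
```

View pics/w3c.png

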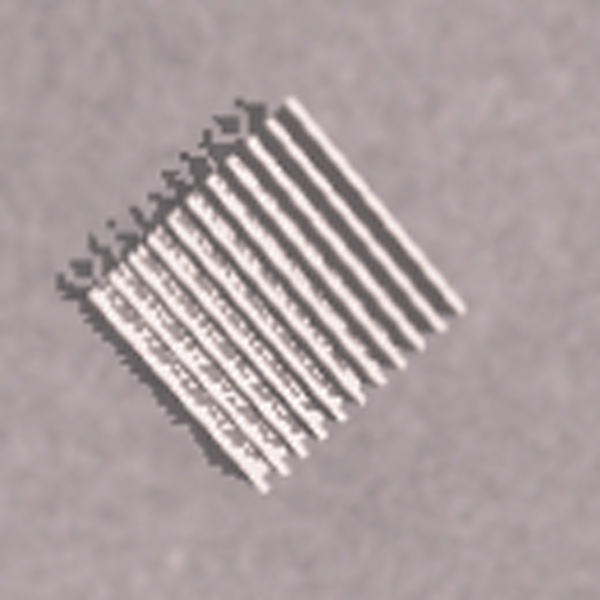

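```bash
python3 - <<'E'
from h import *
go([.6153,.1054,.08],Rt(np.radians(-36.7)))
E
```

```text
slide [0.344, 0.911, 0.592] turn [-0.001, 1.628, -0.0] pos [0.5798 0.009  0.2166] t 2.55 g 85.0
```

>>> apply_moves(
  increments=[
    {"slide": [0.1,0.2,0.2],"turn": [0,0.35,0],"jaw": 80},
    {"slide": [0.2,0.4,0.4],"turn": [0,0.7,0],"jaw": 80},
    {"slide": [0.35,0.5,0.6],"turn": [0,1.0,0],"jaw": 80},
    {"slide": [0.35,0.5,0.6],"turn": [0,1.0,0],"jaw": 80},
  ],
)

```text
clock: 3.05
ee_pos: [0.6158, 0.1074, 0.1403]
eef_rot: [-1.555, 0.26, -0.257]
wrist_force: [-0.6, -0.4, 0.1]
gripper_width: 0.932
```

```bash
python3 - <<'E'
from h import *
go([.6153,.1054,.08],Rt(np.radians(-36.7)))
E
```

```text
slide [0.002, 0.402, -0.014] turn [0.001, 0.623, -0.004] pos [0.6158 0.1074 0.1403] t 3.05 g 79.6
```

>>> apply_moves(
  increments=[
    {"slide": [0,0.2,-0.01],"turn": [0,0.35,0],"jaw": 80},
    {"slide": [0,0.4,-0.015],"turn": [0,0.62,0],"jaw": 80},
    {"slide": [0,0.4,-0.015],"turn": [0,0.623,0],"jaw": 80},
    {"slide": [0,0.4,-0.015],"turn": [0,0.623,0],"jaw": 80},
  ],
)

```text
clock: 3.55
ee_pos: [0.616, 0.1038, 0.0819]
eef_rot: [-1.512, 0.501, -0.501]
wrist_force: [-0.2, 0.3, 0.7]
gripper_width: 0.94
```

```bash
python3 - <<'E'
from h import *
go([.6153,.1054,.001],Rt(np.radians(-36.7)))
f=grab('wrist','w4');print(readout.read_state()['joints'].round(2))
print(rect(f,(.615,.106),.018,.032))
E
```

```text
slide [-0.01, 0.54, 0.006] turn [-0.0, 0.001, -0.0] pos [0.616  0.1038 0.0819] t 3.55 g 80.3
[ 0.08  0.53 -0.4   1.54  0.22  1.12 -1.02]
(array([0.6148708 , 0.10530669]), array([0.06116553, 0.06028023]), 53.55168151855469, 5327, np.float64(0.02359632703551805))
```

View pics/w4.png

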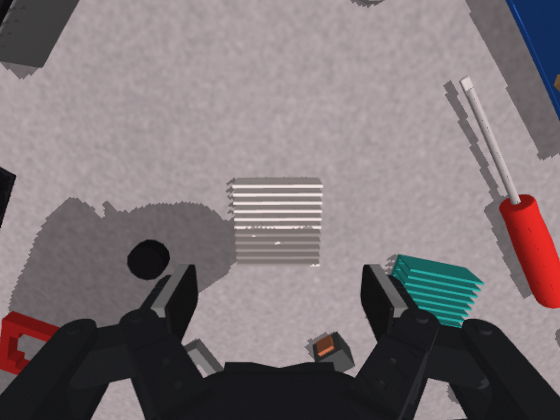

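```bash
python3 - <<'E'
from h import *
f=dict(np.load('w3.npz'));C=cloud(f)
R=Rt(np.radians(-36.7))
im=f['img'].astype(int);m=(im[...,1]-im[...,0]>40)&(C[...,2]>.015)&(im[...,2]<im[...,1]+10)&(C[...,2]<.04)
P=C[m];r=cv2.minAreaRect((P[:,:2]*1e3).astype(np.float32));b=cv2.boxPoints(r)/1e3
print((np.c_[b-[.6153,.1054],np.zeros(4)]@R).round(3))
E
```

```text
[[ 0.084  0.    -0.091]
 [ 0.143  0.    -0.104]
 [ 0.155  0.    -0.045]
 [ 0.097  0.    -0.033]]
```

>>> apply_moves(
  increments=[
    {"slide": [-0.01,0.25,0],"turn": [0,0,0],"jaw": 80},
    {"slide": [-0.01,0.45,0.005],"turn": [0,0,0],"jaw": 80},
    {"slide": [-0.01,0.54,0.005],"turn": [0,0,0],"jaw": 80},
    {"slide": [-0.01,0.54,0.005],"turn": [0,0,0],"jaw": 80},
  ],
)

```text
clock: 4.1
ee_pos: [0.6157, 0.1057, 0.0016]
eef_rot: [-1.511, 0.5, -0.501]
wrist_force: [0.3, -0.5, -0.0]
gripper_width: 0.937
```

```bash
python3 - <<'E'
from h import *
go([.6153,.1054,.001],Rt(np.radians(-36.7)))
f=grab('wrist','w5')
E
```

```text
slide [-0.001, 0.004, -0.003] turn [-0.002, 0.002, 0.0] pos [0.6157 0.1057 0.0016] t 4.1 g 80.0
```

View pics/w5.png

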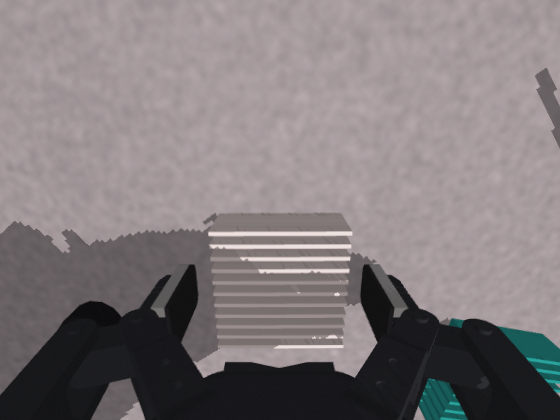

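>>> apply_moves(
  increments=[
    {"slide": [0,0,0],"turn": [0,0,0],"jaw": 56},
    {"slide": [0,0,0],"turn": [0,0,0],"jaw": 56},
    {"slide": [0,0,0],"turn": [0,0,0],"jaw": 56},
    {"slide": [0,0,0],"turn": [0,0,0],"jaw": 56},
    {"slide": [0,0,0],"turn": [0,0,0],"jaw": 56},
  ],
  squeeze=50,
)

```text
clock: 4.78
ee_pos: [0.6179, 0.1062, 0.0046]
eef_rot: [-1.509, 0.497, -0.504]
wrist_force: [-0.3, -0.6, 7.3]
gripper_width: 0.688
```

>>> apply_moves(
  increments=[
    {"slide": [0,-0.2,0],"turn": [0,0,0],"jaw": 56},
    {"slide": [0,-0.5,0],"turn": [0,0,0],"jaw": 56},
    {"slide": [0,-0.8,0],"turn": [0,0,0],"jaw": 56},
    {"slide": [0,-1,0],"turn": [0,0,0],"jaw": 56},
    {"slide": [0,-1,0],"turn": [0,0,0],"jaw": 56},
  ],
)

```text
clock: 5.4
ee_pos: [0.6188, 0.1066, 0.1583]
eef_rot: [-1.506, 0.492, -0.508]
wrist_force: [1.0, 0.3, -2.1]
gripper_width: 0.692
```

```bash
python3 - <<'E'
from h import *
go([.6153,.1054,.151],Rt(np.radians(-36.7)))
f=grab('wrist','w6')
s=readout.read_state();R=Ro.from_rotvec(s['eef_rot']).as_matrix()
C=(cloud(f)-s['ee_pos'])@R
m=(abs(C[...,0])<.028)&(abs(C[...,2])<.05)&(C[...,1]<.0)&(C[...,1]>-.03)
P=C[m];print(len(P),P.min(0),P.max(0),np.median(P[:,1]),np.percentile(P[:,1],[2,10,50,90]))
Q=P[P[:,1]<np.percentile(P[:,1],2)+.004];print(Q.min(0),Q.max(0))
E
```

```text
slide [-0.014, 0.048, -0.021] turn [-0.018, 0.002, 0.016] pos [0.6188 0.1066 0.1583] t 5.4 g 59.1
15610 [-0.02799212 -0.02409693 -0.03158106] [ 2.79965411e-02 -1.90159770e-05  2.96693772e-02] -0.020160223875611102 [-0.02302964 -0.0225034  -0.02016022 -0.01444333]
[-0.02799212 -0.02409693 -0.03158106] [ 0.02799654 -0.01903017  0.02964056]
```

View pics/w6.png

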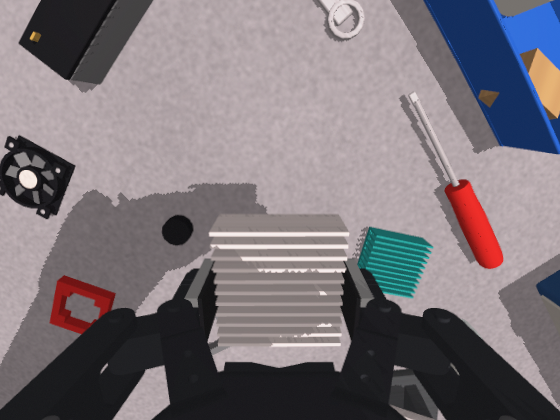

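```bash
cat >> jigfit.py <<'E'
def RT(a):
    R=Rp(a);return np.c_[R[:,0],-R[:,2],R[:,1]]
E
python3 - <<'E'
from jigfit import *
s=readout.read_state();R=Ro.from_rotvec(s['eef_rot']).as_matrix()
f=grab('wrist');C=(cloud(f)-s['ee_pos'])@R
im=f['img'].astype(int)
m=(abs(C[...,0])<.028)&(abs(C[...,2])<.04)&(C[...,1]<-.015)&(C[...,1]>-.028)
m[:, :205]=0;m[:,355:]=0;m[352:]=0
P=C[m];print(np.percentile(P[:,2],[0.2,1,99,99.8]),np.percentile(P[:,1],[1,5,20]))
x=[.5508,-.1968,np.radians(-30.06)];O=np.array([x[0],x[1],.06]);R=Rp(x[2])
print(R.round(3))
p=O+R@[0,-.08,.15];print(p)
go(p,RT(x[2]))
E
```

```text
[-0.03154409 -0.03092865  0.02827372  0.02851115] [-0.02099701 -0.02054768 -0.01994484]
[[ 0.75   0.501 -0.433]
 [-0.434  0.866  0.25 ]
 [ 0.5    0.     0.866]]
[ 0.44581487 -0.22847211  0.18990381]
slide [0.416, -0.246, -2.468] turn [0.052, -0.226, -1.038] pos [0.6168 0.1059 0.1544] t 5.5 g 58.7
```

>>> apply_moves(
  increments=[
    {"slide": [0.05,-0.2,-0.3],"turn": [0,-0.05,-0.1],"jaw": 56},
    {"slide": [0.1,-0.3,-0.65],"turn": [0.02,-0.1,-0.2],"jaw": 56},
    {"slide": [0.15,-0.4,-1.0],"turn": [0.03,-0.1,-0.3],"jaw": 56},
    {"slide": [0.15,-0.4,-1.0],"turn": [0.05,-0.1,-0.4],"jaw": 56},
  ],
)

```text
clock: 6.0
ee_pos: [0.5433, -0.0333, 0.2134]
eef_rot: [-1.554, 0.306, -0.631]
wrist_force: [-0.8, 0.6, -1.3]
gripper_width: 0.689
```

```bash
python3 - <<'E'
from jigfit import *
go([.4458,-.2285,.19],RT(np.radians(-30.06)))
E
```

```text
slide [0.161, 0.161, -1.445] turn [0.009, -0.147, -0.633] pos [ 0.5433 -0.0333  0.2134] t 6.0 g 58.8
```

>>> apply_moves(
  increments=[
    {"slide": [0.05,0,-0.35],"turn": [0,-0.05,-0.2],"jaw": 56},
    {"slide": [0.1,0,-0.7],"turn": [0,-0.1,-0.4],"jaw": 56},
    {"slide": [0.15,0.05,-1.0],"turn": [0,-0.15,-0.63],"jaw": 56},
    {"slide": [0.15,0.05,-1.0],"turn": [0,-0.15,-0.63],"jaw": 56},
  ],
)

```text
clock: 6.5
ee_pos: [0.4728, -0.1731, 0.2023]
eef_rot: [-1.639, 0.012, -0.812]
wrist_force: [0.2, 0.2, -1.3]
gripper_width: 0.69
```

```bash
python3 - <<'E'
from jigfit import *
go([.4458,-.2285,.19],RT(np.radians(-30.06)))
f=grab('wrist','w7');print(readout.read_state()['joints'].round(2));np.savez('w7.npz',**f)
E
```

```text
slide [-0.014, 0.09, -0.409] turn [0.019, -0.002, -0.017] pos [ 0.4728 -0.1731  0.2023] t 6.5 g 58.9
[ 0.45 -0.2  -0.26  2.17  0.2   0.69 -0.47]
```

View pics/w7.png

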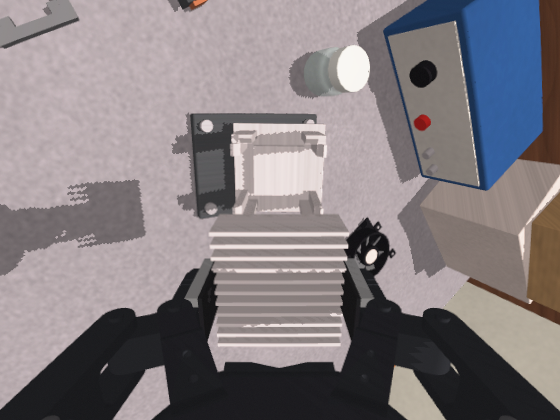

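```bash
python3 - <<'E'
from jigfit import *
f=dict(np.load('w7.npz'))
x=[.5508,-.1968,np.radians(-30.06)]
overlay(f,x,(180,100,340,230),'ov2',4.6)
a=cv2.resize(f['img'][100:230,180:340],None,fx=4.6,fy=4.6,interpolation=cv2.INTER_CUBIC);cv2.imwrite('pics/w7c.png',a[:,:,::-1])
E
```

```text
(no output)
```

View pics/ov2.png

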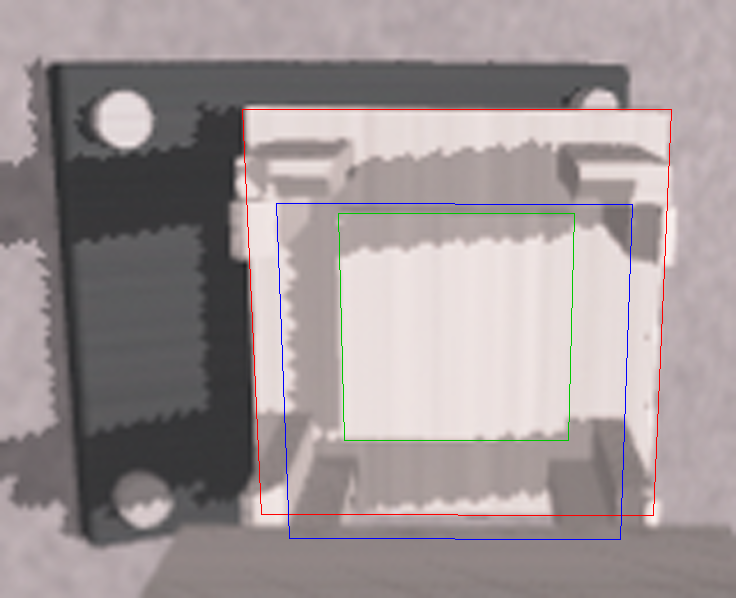

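View pics/w7c.png

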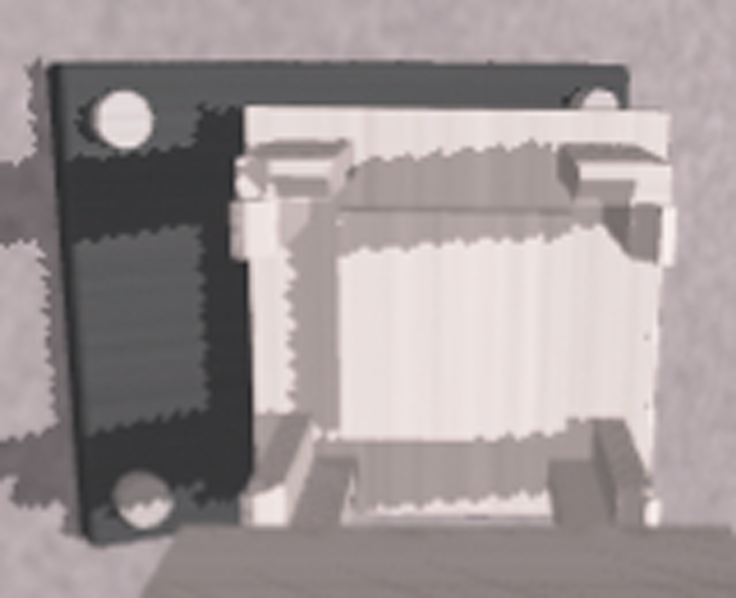

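```bash
python3 - <<'E'
from jigfit import *
f=dict(np.load('w7.npz'));g=dict(np.load('w2.npz'))
c=np.array([(245,107),(669,111),(338,209),(337,438)],float)/4.6+[180,100]-.5
cr=np.array([(332,148),(560,335),(357,552)],float);uv=np.c_[235+cr[:,0]*160/619-.5,135+cr[:,1]*155/600-.5]
P=.046;p=.025
A=(f,[(-P,P,-.01),(P,P,-.01),(-p,p,0),(-p,-p,0)],c);B=(g,[(-P,P,-.01),(P,P,-.01),(P,-P,-.01)],uv)
for v in ([A],[B],[A,B]):
    x,r=fit(v);print(x,np.degrees(x[2]),r.round(1).tolist())
E
```

```text
[ 0.55014967 -0.19609087 -0.54382502] -31.15887854758251 [[-0.5, -0.5], [0.4, 0.2], [-0.2, 0.2], [0.4, 0.0]]
[ 0.55075671 -0.19683051 -0.52472812] -30.064706405262438 [[0.0, -1.0], [-0.3, 0.3], [0.3, 0.8]]
[ 0.55049664 -0.19629549 -0.53451461] -30.625430993887427 [[-0.5, -0.1], [0.4, -0.2], [-0.1, 0.4], [1.0, 0.1], [0.3, -1.4], [-0.4, 0.3], [-0.3, 0.4]]
```

```bash
cat >> jigfit.py <<'E'
J=(.5503,-.1962,np.radians(-30.9))
def place(h,dy,dx=0):
    R=Rp(J[2]);p=np.array([J[0],J[1],.06])+R@[dx,dy,h];go(p,RT(J[2]))
    s=readout.read_state();q=R.T@(s['ee_pos']-[J[0],J[1],.06]);print('tcp in pocket',q.round(4),'F pocket',(R.T@s['wrist_force']).round(1))
E
python3 - <<'E'
from jigfit import *
place(.0642,.0014)
E
```

```text
slide [-0.033, 0.662, 0.125] turn [-0.0, 0.026, -0.012] pos [ 0.4756 -0.1716  0.2045] t 6.55 g 59.0
tcp in pocket [ 0.0058 -0.0173  0.1635] F pocket [ 0.   0.7 -0.8]
```

>>> apply_moves(
  increments=[
    {"slide": [-0.02,0.15,0.08],"turn": [0,0.026,-0.012],"jaw": 56},
    {"slide": [-0.033,0.4,0.125],"turn": [0,0.026,-0.012],"jaw": 56},
    {"slide": [-0.033,0.62,0.125],"turn": [0,0.026,-0.012],"jaw": 56},
    {"slide": [-0.033,0.662,0.125],"turn": [0,0.026,-0.012],"jaw": 56},
    {"slide": [-0.033,0.662,0.125],"turn": [0,0.026,-0.012],"jaw": 56},
  ],
)

```text
clock: 7.18
ee_pos: [0.5239, -0.1779, 0.1155]
eef_rot: [-1.632, 0.013, -0.826]
wrist_force: [1.1, 0.6, -0.9]
gripper_width: 0.69
```

```bash
python3 - <<'E'
from jigfit import *
place(.04,.0014)
f=grab('wrist','w8');g=grab('scene');cv2.imwrite('pics/s8.png',cv2.resize(g['img'][120:300,120:320],(800,720)[:2] if 0 else (660,594),interpolation=cv2.INTER_CUBIC)[:,:,::-1])
E
```

```text
slide [0.001, 0.16, -0.005] turn [-0.001, 0.0, -0.003] pos [ 0.5239 -0.1779  0.1155] t 7.17 g 59.0
tcp in pocket [-0.0001  0.0022  0.0641] F pocket [ 0.1  1.  -1.1]
```

View pics/w8.png

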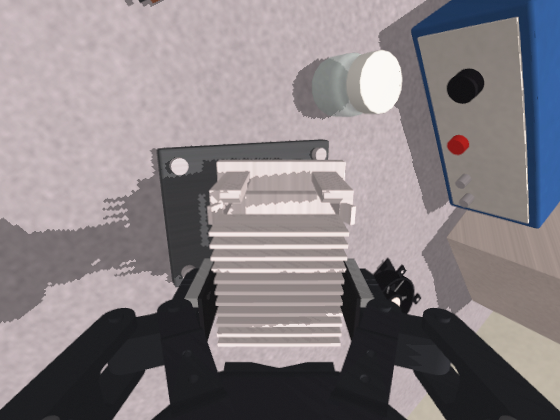

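View pics/s8.png

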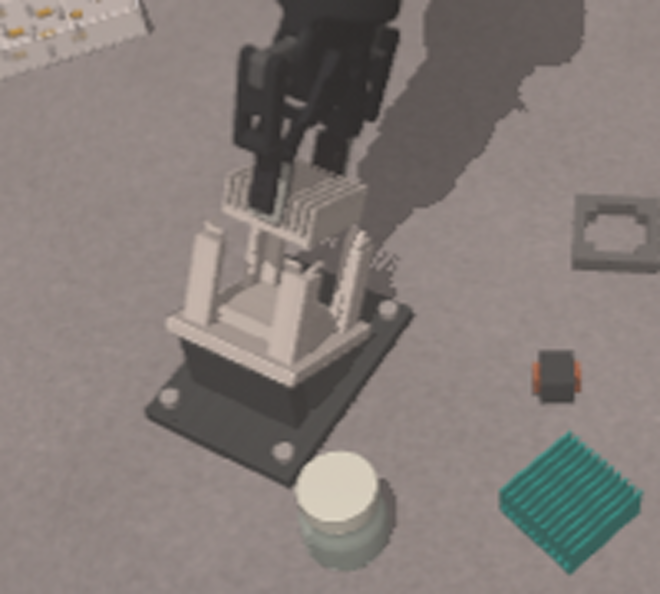

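>>> apply_moves(
  increments=[
    {"slide": [0,0.05,-0.005],"turn": [0,0,0],"jaw": 56},
    {"slide": [0,0.1,-0.005],"turn": [0,0,0],"jaw": 56},
    {"slide": [0,0.15,-0.005],"turn": [0,0,0],"jaw": 56},
    {"slide": [0,0.2,-0.005],"turn": [0,0,0],"jaw": 56},
    {"slide": [0,0.22,-0.005],"turn": [0,0,0],"jaw": 56},
  ],
)

```text
clock: 7.9
ee_pos: [0.5379, -0.1873, 0.0874]
eef_rot: [-1.632, 0.012, -0.828]
wrist_force: [-0.4, 0.6, -1.3]
gripper_width: 0.689
```

```bash
python3 - <<'E'
from jigfit import *
place(.0042,.0014)
f=grab('wrist','w9')
E
```

```text
slide [-0.004, 0.181, 0.001] turn [-0.001, 0.0, 0.0] pos [ 0.5379 -0.1873  0.0874] t 7.9 g 58.8
tcp in pocket [0.0005 0.0013 0.0314] F pocket [-1.2  0.3 -0.8]
```

View pics/w9.png

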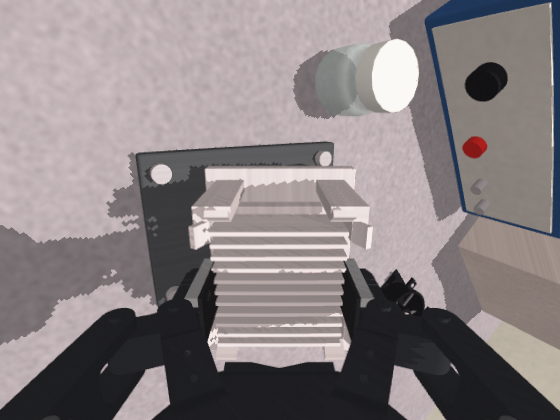

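>>> apply_moves(
  increments=[
    {"slide": [-0.003,0.04,0],"turn": [0,0,0],"jaw": 56},
    {"slide": [-0.003,0.08,0],"turn": [0,0,0],"jaw": 56},
    {"slide": [-0.003,0.12,0],"turn": [0,0,0],"jaw": 56},
    {"slide": [-0.003,0.15,0],"turn": [0,0,0],"jaw": 56},
    {"slide": [-0.003,0.18,0],"turn": [0,0,0],"jaw": 56},
    {"slide": [-0.003,0.19,0],"turn": [0,0,0],"jaw": 56},
  ],
)

```text
clock: 8.7
ee_pos: [0.5494, -0.1943, 0.0632]
eef_rot: [-1.633, 0.012, -0.828]
wrist_force: [-33.8, 14.8, 38.7]
gripper_width: 0.69
```

```bash
python3 - <<'E'
from jigfit import *
place(.0042,.0014)
E
```

```text
slide [-0.0, -0.004, 0.001] turn [0.001, 0.001, 0.001] pos [ 0.5494 -0.1943  0.0632] t 8.7 g 58.9
tcp in pocket [0.     0.0012 0.0036] F pocket [-12.3  -4.7  51.8]
```

>>> apply_moves(
  increments=[
    {"slide": [0,-0.003,0],"turn": [0,0,0],"jaw": 56},
    {"slide": [0,-0.003,0],"turn": [0,0,0],"jaw": 60},
    {"slide": [0,-0.003,0],"turn": [0,0,0],"jaw": 64},
    {"slide": [0,-0.003,0],"turn": [0,0,0],"jaw": 72},
    {"slide": [0,-0.003,0],"turn": [0,0,0],"jaw": 76},
    {"slide": [0,-0.003,0],"turn": [0,0,0],"jaw": 76},
  ],
)

```text
clock: 9.45
ee_pos: [0.5493, -0.1942, 0.0636]
eef_rot: [-1.633, 0.012, -0.828]
wrist_force: [-0.1, -0.1, -0.1]
gripper_width: 0.886
```

```bash
python3 - <<'E'
from jigfit import *
place(.0042,.0014)
f=grab('wrist','w10')
E
```

```text
slide [-0.001, -0.001, 0.001] turn [0.001, 0.001, 0.001] pos [ 0.5493 -0.1942  0.0636] t 9.45 g 75.7
tcp in pocket [0.0001 0.0012 0.004 ] F pocket [-0.1 -0.1 -0.1]
```

View pics/w10.png

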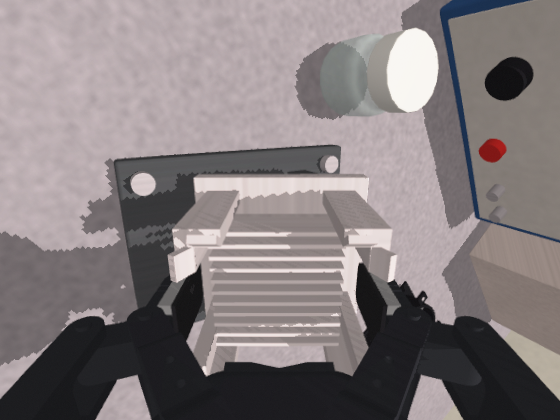

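>>> apply_moves(
  increments=[
    {"slide": [0,-0.1,0],"turn": [0,0,0],"jaw": 76},
    {"slide": [0,-0.3,0],"turn": [0,0,0],"jaw": 76},
    {"slide": [0,-0.5,0],"turn": [0,0,0],"jaw": 76},
    {"slide": [0,-0.7,-0.2],"turn": [0,0,0],"jaw": 76},
    {"slide": [0,-0.7,-0.4],"turn": [0,0,0],"jaw": 76},
  ],
)

```text
clock: 10.12
ee_pos: [0.4739, -0.2189, 0.1573]
eef_rot: [-1.633, 0.007, -0.83]
wrist_force: [-0.1, -0.9, -0.3]
gripper_width: 0.887
```

```bash
cat >> jigfit.py <<'E'
def inpocket(f,z0,z1,half=.034):
    R=Rp(J[2]);Q=(cloud(f)-[J[0],J[1],.06])@R
    m=(abs(Q[...,0])<half)&(abs(Q[...,1])<half)&(Q[...,2]>z0)&(Q[...,2]<z1)
    P=Q[m];return P,m
def plane(P):
    A=np.c_[P[:,:2],np.ones(len(P))];w=np.ones(len(P),bool)
    for _ in range(6):
        c=np.linalg.lstsq(A[w],P[w,2],rcond=None)[0];r=P[:,2]-A@c;w=abs(r)<.0015
    return c.round(4),w.sum(),r[w].std()
E
python3 - <<'E'
from jigfit import *
f=grab('wrist','w11');np.savez('w11.npz',**f)
P,m=inpocket(f,.022,.03);print(plane(P),np.percentile(P,[.5,2,98,99.5],axis=0).round(4))
go([.4567,.0282,.1],Rt(np.radians(-6.4)))
E
```

```text
(array([ 0.0003, -0.0014,  0.0243]), np.int64(2439), np.float64(0.0006543965759029874)) [[-0.0321 -0.0324  0.0221]
 [-0.0316 -0.0322  0.0224]
 [ 0.0315  0.0292  0.0281]
 [ 0.0322  0.0317  0.0296]]
slide [-1.004, -0.155, 1.384] turn [0.229, -0.841, 1.036] pos [ 0.471  -0.2227  0.1558] t 10.18 g 76.1
```

View pics/w11.png

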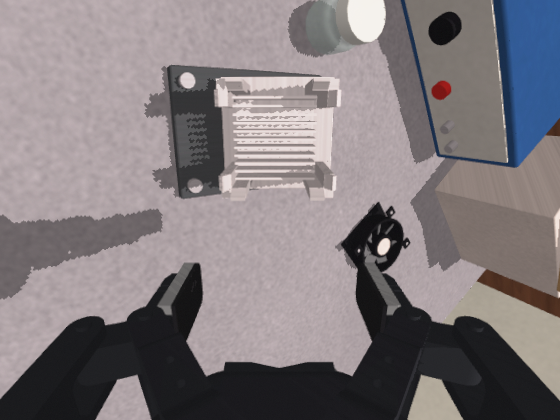

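```bash
python3 - <<'E'
from jigfit import *
f=dict(np.load('w11.npz'))
P,m=inpocket(f,.02,.028,.04)
a=P[abs(P[:,1])<.017];b=P[abs(P[:,0])<.017]
print(np.percentile(a[:,0],[.3,1,99,99.7]),np.percentile(b[:,1],[.3,1,99,99.7]))
E
```

```text
[-0.03198701 -0.03151324  0.02735281  0.02775986] [-0.03041327 -0.03032358  0.02919257  0.02922006]
```

>>> apply_moves(
  increments=[
    {"slide": [-0.2,-0.15,0.3],"turn": [0.05,-0.1,0.3],"jaw": 76},
    {"slide": [-0.4,-0.3,0.65],"turn": [0.1,-0.3,0.6],"jaw": 76},
    {"slide": [-0.6,-0.3,1.0],"turn": [0.2,-0.5,0.8],"jaw": 76},
    {"slide": [-0.7,-0.25,1.0],"turn": [0.2,-0.6,0.9],"jaw": 76},
  ],
)

```text
clock: 10.68
ee_pos: [0.4558, -0.0337, 0.1355]
eef_rot: [-1.564, 0.117, -0.231]
wrist_force: [0.7, -1.2, -0.6]
gripper_width: 0.887
```

```bash
python3 - <<'E'
from jigfit import *
go([.4567,.0282,.09],Rt(np.radians(-6.4)))
E
```

```text
slide [-0.107, 0.299, 0.402] turn [-0.007, -0.22, 0.145] pos [ 0.4558 -0.0337  0.1355] t 10.68 g 75.7
```

>>> apply_moves(
  increments=[
    {"slide": [-0.05,0.1,0.3],"turn": [0,-0.2,0.14],"jaw": 76},
    {"slide": [-0.107,0.25,0.4],"turn": [-0.007,-0.22,0.145],"jaw": 76},
    {"slide": [-0.107,0.3,0.4],"turn": [-0.007,-0.22,0.145],"jaw": 76},
    {"slide": [-0.107,0.3,0.4],"turn": [-0.007,-0.22,0.145],"jaw": 76},
  ],
)

```text
clock: 11.18
ee_pos: [0.4564, 0.0269, 0.0896]
eef_rot: [-1.57, 0.089, -0.088]
wrist_force: [-0.4, -0.3, 0.6]
gripper_width: 0.887
```

```bash
python3 - <<'E'
from jigfit import *
f=grab('wrist','w12')
print(rect(f,(.457,.028),.006,.02))
go([.4567,.0282,.003],Rt(np.radians(-6.4)))
E
```

```text
(array([0.45614248, 0.0281992 ]), array([0.0607387, 0.0602034]), 83.37298583984375, 3550, np.float64(0.011468054535125791))
slide [-0.002, 0.581, 0.01] turn [0.001, -0.004, 0.001] pos [0.4568 0.0267 0.0902] t 11.22 g 75.6
```

View pics/w12.png

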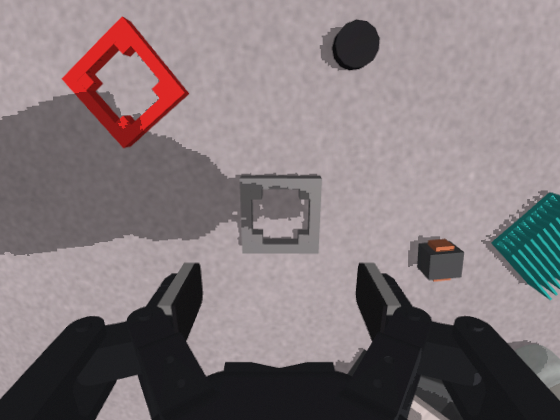

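>>> apply_moves(
  increments=[
    {"slide": [-0.003,0.25,0.01],"turn": [0,-0.004,0],"jaw": 76},
    {"slide": [-0.003,0.5,0.01],"turn": [0,-0.004,0],"jaw": 76},
    {"slide": [-0.003,0.58,0.01],"turn": [0,-0.004,0],"jaw": 72},
    {"slide": [-0.003,0.58,0.01],"turn": [0,-0.004,0],"jaw": 70},
    {"slide": [-0.003,0.58,0.01],"turn": [0,-0.004,0],"jaw": 66},
  ],
)

```text
clock: 11.85
ee_pos: [0.4579, 0.0281, 0.0047]
eef_rot: [-1.57, 0.086, -0.09]
wrist_force: [0.1, -0.6, 0.0]
gripper_width: 0.774
```

```bash
python3 - <<'E'
from jigfit import *
f=grab('wrist','w13')
go([.4563,.0282,.003],Rt(np.radians(-6.5)));print(readout.read_state()['wrist_force'])
E
```

```text
slide [-0.01, 0.011, -0.001] turn [0.001, 0.003, 0.006] pos [0.4579 0.0281 0.0047] t 11.9 g 65.9
[ 0.5917822  -0.28436893 -0.03229994]
```

View pics/w13.png

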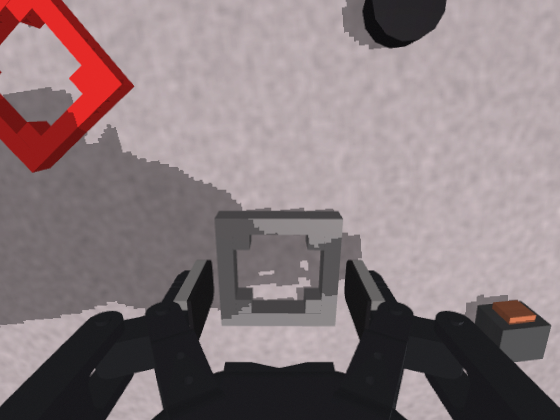

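>>> apply_moves(
  increments=[
    {"slide": [-0.008,0.01,0],"turn": [0,0,0],"jaw": 66},
    {"slide": [-0.008,0.01,0],"turn": [0,0,0],"jaw": 56},
    {"slide": [-0.008,0.01,0],"turn": [0,0,0],"jaw": 56},
    {"slide": [-0.008,0.01,0],"turn": [0,0,0],"jaw": 56},
  ],
  squeeze=40,
)

```text
clock: 12.4
ee_pos: [0.4573, 0.0282, 0.0044]
eef_rot: [-1.57, 0.084, -0.092]
wrist_force: [-2.6, -0.6, 12.3]
gripper_width: 0.679
```

```bash
cat > held.py <<'E'
from jigfit import *
def held(ymin,ymax,name=None,rows=(205,356)):
    s=readout.read_state();R=Ro.from_rotvec(s['eef_rot']).as_matrix()
    f=grab('wrist',name);C=(cloud(f)-s['ee_pos'])@R
    m=(abs(C[...,0])<.0295)&(abs(C[...,2])<.042)&(C[...,1]>ymin)&(C[...,1]<ymax);m[356:]=0
    P=C[m];print(len(P),'z',np.percentile(P[:,2],[.3,1,99,99.7]).round(4),'y',np.percentile(P[:,1],[2,10,50,90]).round(4))
    o=f['img'].copy();o[m]=[255,0,0];cv2.imwrite('pics/held.png',o[:,:,::-1])
E
python3 - <<'E'
from held import *
go([.4563,.0282,.003],Rt(np.radians(-6.5)));print(readout.read_state()['wrist_force'])
held(-.02,.0,'w14')
E
```

```text
slide [-0.007, 0.009, -0.001] turn [0.002, 0.003, 0.009] pos [0.4573 0.0282 0.0044] t 12.4 g 58.0
[-2.58881332 -0.5848592  12.29701521]
8366 z [-0.03   -0.0295  0.0303  0.0304] y [-0.0131 -0.0079 -0.007  -0.0039]
```

View pics/held.png

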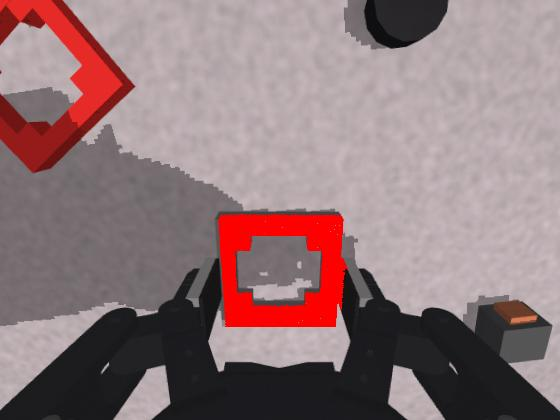

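>>> apply_moves(
  increments=[
    {"slide": [0,-0.2,0],"turn": [0,0,0],"jaw": 56},
    {"slide": [0,-0.5,0],"turn": [0,0,0],"jaw": 56},
    {"slide": [0,-0.8,0],"turn": [0,0,0],"jaw": 56},
    {"slide": [0,-1,-0.3],"turn": [0,0,0],"jaw": 56},
    {"slide": [0,-1,-0.4],"turn": [0,0,0],"jaw": 56},
  ],
)

```text
clock: 13.08
ee_pos: [0.4512, -0.0337, 0.1571]
eef_rot: [-1.571, 0.083, -0.098]
wrist_force: [-0.5, -0.4, -0.2]
gripper_width: 0.681
```

```bash
python3 - <<'E'
from held import *
place(.0845,-.0003)
held(-.02,.0,'w14')
E
```

```text
slide [0.521, 0.166, -0.886] turn [-0.223, 0.829, -1.011] pos [ 0.4512 -0.0337  0.1571] t 13.07 g 58.2
tcp in pocket [-0.0973  0.0886  0.1683] F pocket [-0.3 -0.5 -0. ]
8346 z [-0.0301 -0.0296  0.0302  0.0304] y [-0.0131 -0.0077 -0.0068 -0.004 ]
```

>>> apply_moves(
  increments=[
    {"slide": [0.15,-0.2,-0.2],"turn": [-0.05,0.2,-0.25],"jaw": 56},
    {"slide": [0.25,-0.3,-0.4],"turn": [-0.1,0.4,-0.5],"jaw": 56},
    {"slide": [0.35,-0.25,-0.6],"turn": [-0.15,0.6,-0.75],"jaw": 56},
    {"slide": [0.45,-0.1,-0.75],"turn": [-0.2,0.8,-0.95],"jaw": 56},
    {"slide": [0.5,0,-0.85],"turn": [-0.22,0.83,-1.0],"jaw": 56},
    {"slide": [0.5,0,-0.85],"turn": [-0.22,0.83,-1.0],"jaw": 56},
  ],
)

```text
clock: 13.88
ee_pos: [0.508, -0.1694, 0.1532]
eef_rot: [-1.633, 0.025, -0.818]
wrist_force: [1.0, -0.2, -0.2]
gripper_width: 0.682
```

```bash
python3 - <<'E'
from held import *
place(.0645,-.0003)
held(-.02,.0,'w15');print(readout.read_state()['joints'].round(2))
E
```

```text
slide [-0.018, 0.275, -0.01] turn [0.005, -0.001, -0.027] pos [ 0.508  -0.1694  0.1532] t 13.88 g 58.3
tcp in pocket [0.0033 0.0013 0.1058] F pocket [ 0.7  0.3 -0.7]
8447 z [-0.0305 -0.03    0.0298  0.0299] y [-0.0128 -0.0082 -0.0073 -0.0041]
[ 0.53 -0.05 -0.39  2.16  0.33  0.57 -0.64]
```

View pics/w15.png

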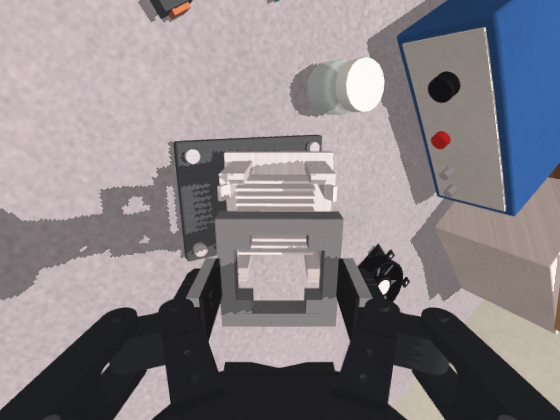

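>>> apply_moves(
  increments=[
    {"slide": [-0.018,0.05,-0.01],"turn": [0.005,0,-0.027],"jaw": 56},
    {"slide": [-0.02,0.15,-0.008],"turn": [0.005,0,-0.027],"jaw": 56},
    {"slide": [-0.02,0.25,-0.008],"turn": [0.005,0,-0.027],"jaw": 56},
    {"slide": [-0.02,0.275,-0.008],"turn": [0.005,0,-0.027],"jaw": 56},
    {"slide": [-0.02,0.275,-0.008],"turn": [0.005,0,-0.027],"jaw": 56},
  ],
)

```text
clock: 14.55
ee_pos: [0.5235, -0.1788, 0.1173]
eef_rot: [-1.632, 0.011, -0.828]
wrist_force: [0.4, -0.5, 0.5]
gripper_width: 0.678
```

```bash
python3 - <<'E'
from held import *
place(.0295,0)
E
```

```text
slide [-0.007, 0.24, -0.008] turn [-0.002, 0.001, 0.003] pos [ 0.5235 -0.1788  0.1173] t 14.55 g 57.9
tcp in pocket [0.001  0.0012 0.0656] F pocket [ 0.8 -0.2  0.2]
```

>>> apply_moves(
  increments=[
    {"slide": [-0.007,0.04,-0.008],"turn": [0,0,0],"jaw": 56},
    {"slide": [-0.007,0.08,-0.008],"turn": [0,0,0],"jaw": 56},
    {"slide": [-0.007,0.12,-0.008],"turn": [0,0,0],"jaw": 56},
    {"slide": [-0.007,0.16,-0.008],"turn": [0,0,0],"jaw": 56},
    {"slide": [-0.007,0.19,-0.008],"turn": [0,0,0],"jaw": 56},
    {"slide": [-0.007,0.2,-0.008],"turn": [0,0,0],"jaw": 56},
  ],
)

```text
clock: 15.3
ee_pos: [0.535, -0.1871, 0.0903]
eef_rot: [-1.632, 0.011, -0.828]
wrist_force: [0.1, -0.7, -0.8]
gripper_width: 0.676
```

```bash
python3 - <<'E'
from held import *
place(.0295,0)
grab('wrist','w16')
E
```

```text
slide [0.002, 0.038, 0.0] turn [-0.002, 0.001, 0.002] pos [ 0.535  -0.1871  0.0903] t 15.3 g 57.7
tcp in pocket [-0.0003 -0.      0.0352] F pocket [-0.  -0.6 -0.9]
```

View pics/w16.png

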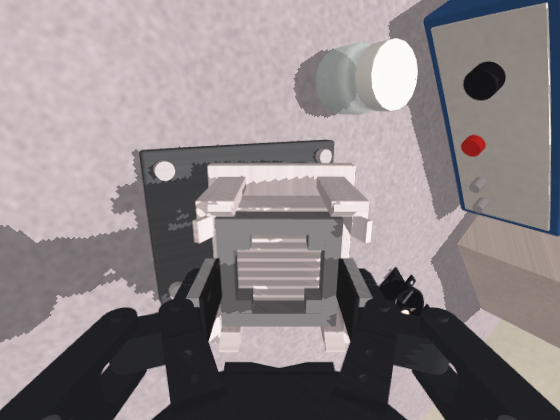

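>>> apply_moves(
  increments=[
    {"slide": [0,0.015,0],"turn": [0,0,0],"jaw": 56},
    {"slide": [0,0.025,0],"turn": [0,0,0],"jaw": 56},
    {"slide": [0,0.035,0],"turn": [0,0,0],"jaw": 56},
    {"slide": [0,0.042,0],"turn": [0,0,0],"jaw": 56},
    {"slide": [0,0.045,0],"turn": [0,0,0],"jaw": 56},
  ],
)

```text
clock: 15.98
ee_pos: [0.5379, -0.1887, 0.0848]
eef_rot: [-1.632, 0.011, -0.828]
wrist_force: [-9.4, 4.2, 11.3]
gripper_width: 0.679
```

```bash
python3 - <<'E'
from held import *
place(.0295,0)
E
```

```text
slide [0.001, -0.005, -0.0] turn [-0.002, 0.001, 0.003] pos [ 0.5379 -0.1887  0.0848] t 15.97 g 58.0
tcp in pocket [-0.0001  0.      0.0288] F pocket [-3.2 -1.2 14.9]
```

>>> apply_moves(
  increments=[
    {"slide": [0,0.006,0],"turn": [0,0,0],"jaw": 56},
    {"slide": [0,0.006,0],"turn": [0,0,0],"jaw": 56},
    {"slide": [0,0.0,0],"turn": [0,0,0],"jaw": 60},
    {"slide": [0,0,0],"turn": [0,0,0],"jaw": 64},
    {"slide": [0,0,0],"turn": [0,0,0],"jaw": 72},
    {"slide": [0,0,0],"turn": [0,0,0],"jaw": 76},
    {"slide": [0,0,0],"turn": [0,0,0],"jaw": 76},
  ],
)

```text
clock: 16.85
ee_pos: [0.5378, -0.1887, 0.0848]
eef_rot: [-1.632, 0.011, -0.828]
wrist_force: [-0.1, -0.6, -0.3]
gripper_width: 0.892
```

```bash
python3 - <<'E'
from held import *
place(.0295,0)
grab('wrist','w17')
E
```

```text
slide [0.001, -0.005, 0.0] turn [-0.002, 0.001, 0.002] pos [ 0.5378 -0.1887  0.0848] t 16.85 g 76.2
tcp in pocket [-0.0002 -0.      0.0287] F pocket [ 0.  -0.6 -0.4]
```

View pics/w17.png

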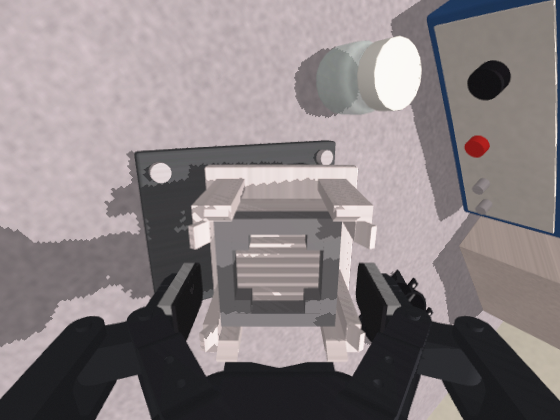

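Retreat and check; also set up the fan.

>>> apply_moves(
  increments=[
    {"slide": [0,-0.1,0],"turn": [0,0,0],"jaw": 78},
    {"slide": [0,-0.3,0],"turn": [0,0,0],"jaw": 78},
    {"slide": [0,-0.45,-0.1],"turn": [0,0,0],"jaw": 78},
    {"slide": [0,-0.5,-0.4],"turn": [0,0,0],"jaw": 78},
    {"slide": [0,-0.5,-0.4],"turn": [0,0,0],"jaw": 78},
  ],
)

```text
clock: 17.52
ee_pos: [0.4731, -0.2239, 0.1503]
eef_rot: [-1.633, 0.014, -0.832]
wrist_force: [-0.2, 0.3, 0.4]
gripper_width: 0.917
```

```bash
cat >> jigfit.py <<'E'
def check(z,name):
    f=grab('wrist',name);np.savez(name+'.npz',**f)
    P,m=inpocket(f,z-.003,z+.003,.04)
    a=P[abs(P[:,1])<.017];b=P[abs(P[:,0])<.017]
    Q=P[(abs(P[:,0])<.028)&(abs(P[:,1])<.028)]
    print('plane',plane(Q));print(np.percentile(a[:,0],[.3,1,99,99.7]).round(4),np.percentile(b[:,1],[.3,1,99,99.7]).round(4))
E
python3 - <<'E'
from held import *
check(.037,'w18')
g=grab('top');C=cloud(g);im=g['img']
print(rect(g,(.437,.266),.008,.025,.05))
go([.437,.16,.2],Rt(np.radians(20)))
E
```

```text
plane (array([ 0.0011, -0.0029,  0.0363]), np.int64(3250), np.float64(0.0006253466107249365))
[-0.0321 -0.0318  0.0278  0.028 ] [-0.0306 -0.0304  0.0295  0.0296]
(array([0.43299102, 0.26754543]), array([0.06267913, 0.06023522]), 22.918670654296875, 365, np.float64(0.01477591038087673))
slide [-1.15, -1.052, 2.052] turn [0.465, -1.736, 0.98] pos [ 0.4747 -0.2213  0.1498] t 17.62 g 78.3
```

View pics/w18.png

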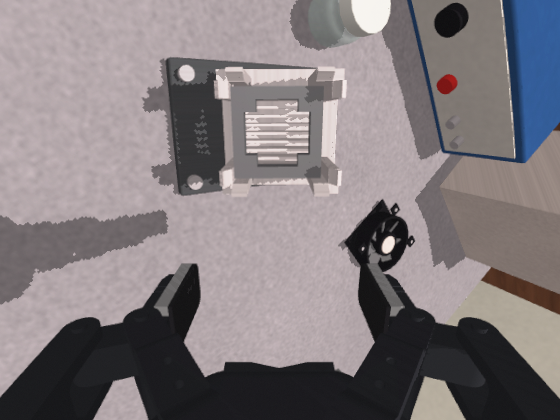

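>>> apply_moves(
  increments=[
    {"slide": [-0.2,-0.2,0.3],"turn": [0.1,-0.25,0.2],"jaw": 78},
    {"slide": [-0.4,-0.4,0.65],"turn": [0.2,-0.5,0.4],"jaw": 78},
    {"slide": [-0.6,-0.5,1.0],"turn": [0.25,-0.8,0.55],"jaw": 78},
    {"slide": [-0.6,-0.5,1.0],"turn": [0.25,-0.9,0.6],"jaw": 78},
  ],
)

```text
clock: 18.12
ee_pos: [0.4537, -0.0283, 0.1701]
eef_rot: [-1.616, -0.115, -0.212]
wrist_force: [-0.2, -0.3, 0.0]
gripper_width: 0.915
```

```bash
python3 - <<'E'
from held import *
go([.46,.18,.19],Rt(np.radians(22.9)))
E
```

```text
slide [-0.008, -0.201, 1.381] turn [0.186, -0.919, 0.389] pos [ 0.4537 -0.0283  0.1701] t 18.12 g 78.1
```

>>> apply_moves(
  increments=[
    {"slide": [0,-0.1,0.35],"turn": [0.05,-0.3,0.13],"jaw": 78},
    {"slide": [0,-0.2,0.7],"turn": [0.1,-0.6,0.26],"jaw": 78},
    {"slide": [0,-0.2,1.0],"turn": [0.186,-0.9,0.389],"jaw": 78},
    {"slide": [0,-0.2,1.0],"turn": [0.186,-0.919,0.389],"jaw": 78},
  ],
)

```text
clock: 18.62
ee_pos: [0.4578, 0.1264, 0.1917]
eef_rot: [-1.544, -0.317, 0.321]
wrist_force: [0.4, -0.6, -1.0]
gripper_width: 0.909
```

```bash
python3 - <<'E'
from held import *
f=grab('wrist','w19');np.savez('w19.npz',**f)
print(rect(f,(.433,.267),.007,.02))
go([.433,.267,.08],Rt(np.radians(22.9)))
E
```

```text
(array([0.43510259, 0.26701372]), array([0.06047404, 0.06072711]), 22.43227767944336, 2707, np.float64(0.013420736929663613))
slide [0.224, 0.745, 0.939] turn [-0.003, 0.006, -0.003] pos [0.4576 0.1242 0.1916] t 18.68 g 77.9
```

View pics/w19.png

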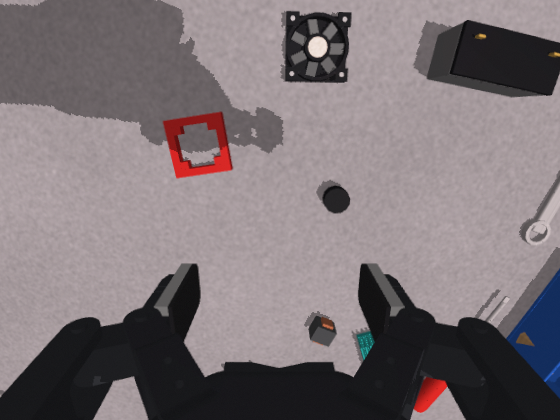

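>>> apply_moves(
  increments=[
    {"slide": [0.08,0.2,0.35],"turn": [0,0.005,0],"jaw": 78},
    {"slide": [0.16,0.4,0.7],"turn": [0,0.01,0],"jaw": 78},
    {"slide": [0.24,0.65,0.93],"turn": [0,0.015,0],"jaw": 78},
    {"slide": [0.236,0.74,0.933],"turn": [0,0.02,0],"jaw": 78},
    {"slide": [0.236,0.74,0.933],"turn": [0,0.02,0],"jaw": 78},
  ],
)

```text
clock: 19.3
ee_pos: [0.4348, 0.2648, 0.0796]
eef_rot: [-1.55, -0.303, 0.31]
wrist_force: [0.1, -0.4, 0.8]
gripper_width: 0.913
```

```bash
python3 - <<'E'
from held import *
f=grab('wrist','w20');np.savez('w20.npz',**f)
print(rect(f,(.433,.267),.007,.02))
go([.4351,.267,.003],Rt(np.radians(22.4)))
cv2.imwrite('pics/w20c.png',cv2.resize(f['img'][150:300,200:360],None,fx=3.8,fy=3.8,interpolation=cv2.INTER_CUBIC)[:,:,::-1])
E
```

```text
(array([0.43489756, 0.26672446]), array([0.06004352, 0.06075681]), 22.534929275512695, 4391, np.float64(0.01364949783088996))
slide [0.002, 0.518, 0.014] turn [-0.0, -0.002, -0.004] pos [0.4358 0.2649 0.0807] t 19.35 g 78.0
```

View pics/w20c.png

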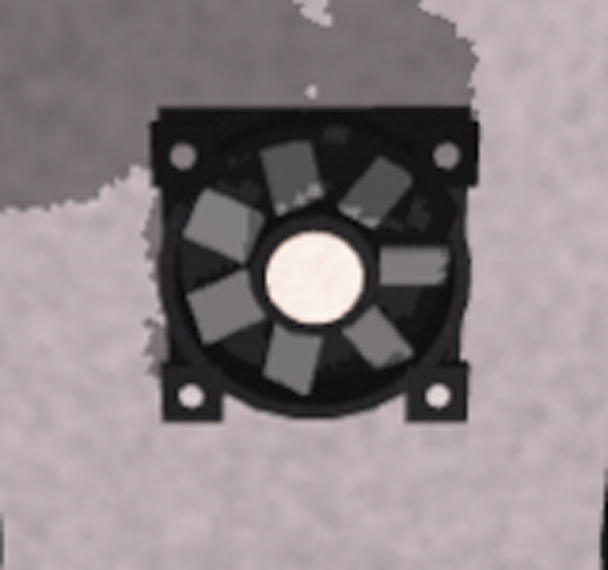

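>>> apply_moves(
  increments=[
    {"slide": [0,0.25,0.013],"turn": [0,0,0],"jaw": 76},
    {"slide": [0,0.45,0.013],"turn": [0,0,0],"jaw": 74},
    {"slide": [0,0.518,0.013],"turn": [0,0,0],"jaw": 70},
    {"slide": [0,0.52,0.013],"turn": [0,0,0],"jaw": 66},
    {"slide": [0,0.52,0.013],"turn": [0,0,0],"jaw": 66},
  ],
)

```text
clock: 19.98
ee_pos: [0.436, 0.2669, 0.0042]
eef_rot: [-1.549, -0.306, 0.305]
wrist_force: [-0.3, 0.9, 0.6]
gripper_width: 0.769
```

```bash
python3 - <<'E'
from held import *
go([.4349,.2668,.0035],Rt(np.radians(22.5)))
held(-.02,-.004,'w21')
E
```

```text
slide [-0.007, 0.005, 0.002] turn [-0.0, -0.007, 0.0] pos [0.436  0.2669 0.0042] t 19.98 g 65.6
8355 z [-0.0292 -0.0285  0.0305  0.0307] y [-0.0112 -0.0106 -0.0095 -0.0052]
```

View pics/held.png

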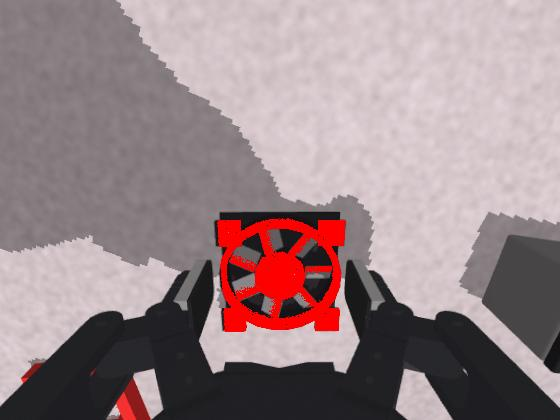

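>>> apply_moves(
  increments=[
    {"slide": [-0.007,0.004,0.004],"turn": [0,-0.005,0],"jaw": 66},
    {"slide": [-0.007,0.004,0.004],"turn": [0,-0.005,0],"jaw": 56},
    {"slide": [-0.007,0.004,0.004],"turn": [0,-0.005,0],"jaw": 56},
    {"slide": [-0.007,0.004,0.004],"turn": [0,-0.005,0],"jaw": 56},
  ],
  squeeze=35,
)

```text
clock: 20.52
ee_pos: [0.4352, 0.2676, 0.0046]
eef_rot: [-1.549, -0.309, 0.306]
wrist_force: [-2.0, -1.9, 8.8]
gripper_width: 0.691
```

>>> apply_moves(
  increments=[
    {"slide": [0,-0.2,0],"turn": [0,0,0],"jaw": 56},
    {"slide": [0,-0.5,0],"turn": [0,0,0],"jaw": 56},
    {"slide": [0,-0.8,0],"turn": [0,0,0],"jaw": 56},
    {"slide": [0,-1,-0.3],"turn": [0,0,0],"jaw": 56},
    {"slide": [0,-1,-0.3],"turn": [0,0,0],"jaw": 56},
  ],
)

```text
clock: 21.15
ee_pos: [0.4552, 0.2231, 0.1572]
eef_rot: [-1.551, -0.309, 0.298]
wrist_force: [0.4, -0.3, -0.9]
gripper_width: 0.688
```

```bash
python3 - <<'E'
from held import *
held(-.02,-.004,'w22')
place(.11,0)
E
```

```text
8125 z [-0.0303 -0.0296  0.0295  0.0298] y [-0.0133 -0.0102 -0.009  -0.0051]
slide [-0.686, 0.004, -2.547] turn [-0.487, 1.812, -0.962] pos [0.4535 0.2246 0.1558] t 21.2 g 59.0
tcp in pocket [-0.2112  0.3113  0.2325] F pocket [-0.8 -0.2 -0.5]
```

View pics/w22.png

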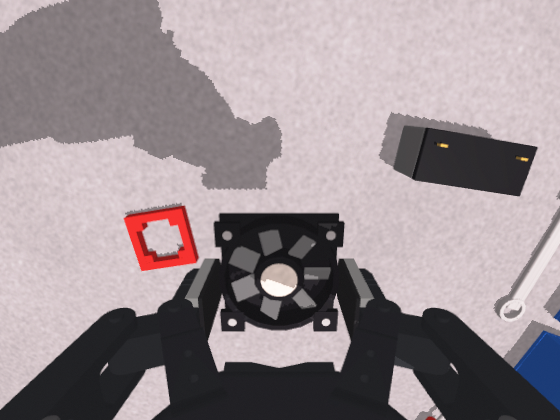

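>>> apply_moves(
  increments=[
    {"slide": [-0.05,-0.1,-0.33],"turn": [-0.08,0.3,-0.15],"jaw": 56},
    {"slide": [-0.1,-0.2,-0.66],"turn": [-0.16,0.6,-0.3],"jaw": 56},
    {"slide": [-0.2,-0.3,-1.0],"turn": [-0.25,0.9,-0.45],"jaw": 56},
    {"slide": [-0.2,-0.3,-1.0],"turn": [-0.27,1.0,-0.5],"jaw": 56},
  ],
)

```text
clock: 21.7
ee_pos: [0.4819, 0.0712, 0.2009]
eef_rot: [-1.643, -0.122, -0.315]
wrist_force: [-1.1, 1.0, -1.1]
gripper_width: 0.686
```

```bash
python3 - <<'E'
from held import *
place(.11,0)
E
```

```text
slide [0.223, 0.489, -1.538] turn [-0.197, 0.803, -0.454] pos [0.4819 0.0712 0.2009] t 21.7 g 58.6
tcp in pocket [-0.0993  0.1943  0.22  ] F pocket [-1.7  0.3 -0.2]
```

>>> apply_moves(
  increments=[
    {"slide": [0.05,0,-0.33],"turn": [-0.05,0.25,-0.15],"jaw": 56},
    {"slide": [0.1,0.05,-0.66],"turn": [-0.1,0.5,-0.3],"jaw": 56},
    {"slide": [0.15,0.1,-1.0],"turn": [-0.2,0.8,-0.45],"jaw": 56},
    {"slide": [0.15,0.15,-1.0],"turn": [-0.2,0.8,-0.454],"jaw": 56},
  ],
)

```text
clock: 22.2
ee_pos: [0.4881, -0.0836, 0.1941]
eef_rot: [-1.636, 0.016, -0.829]
wrist_force: [-0.0, 1.0, 0.6]
gripper_width: 0.688
```

```bash
python3 - <<'E'
from held import *
place(.085,.0003)
E
```

```text
slide [0.196, 0.58, -0.426] turn [0.008, -0.002, -0.001] pos [ 0.4881 -0.0836  0.1941] t 22.2 g 58.8
tcp in pocket [-0.0293  0.0646  0.1717] F pocket [-0.1  0.8  0.8]
```

>>> apply_moves(
  increments=[
    {"slide": [0.1,0.05,-0.2],"turn": [0.008,0,0],"jaw": 56},
    {"slide": [0.19,0.15,-0.4],"turn": [0.008,0,0],"jaw": 56},
    {"slide": [0.196,0.35,-0.426],"turn": [0.008,0,0],"jaw": 56},
    {"slide": [0.196,0.55,-0.426],"turn": [0.008,0,0],"jaw": 56},
    {"slide": [0.196,0.58,-0.426],"turn": [0.008,0,0],"jaw": 56},
  ],
)

```text
clock: 22.82
ee_pos: [0.5134, -0.1725, 0.1307]
eef_rot: [-1.632, 0.016, -0.822]
wrist_force: [-0.3, 0.3, -1.8]
gripper_width: 0.688
```

```bash
python3 - <<'E'
from held import *
held(-.02,-.004,'w23')
place(.06,.0003)
E
```

```text
8512 z [-0.0311 -0.0305  0.0284  0.0287] y [-0.0127 -0.0108 -0.0096 -0.0053]
slide [0.014, 0.158, -0.008] turn [-0.001, 0.002, -0.009] pos [ 0.5137 -0.1726  0.1315] t 22.88 g 58.5
tcp in pocket [-0.002   0.0015  0.0837] F pocket [-0.5  0.6 -0.5]
```

View pics/w23.png

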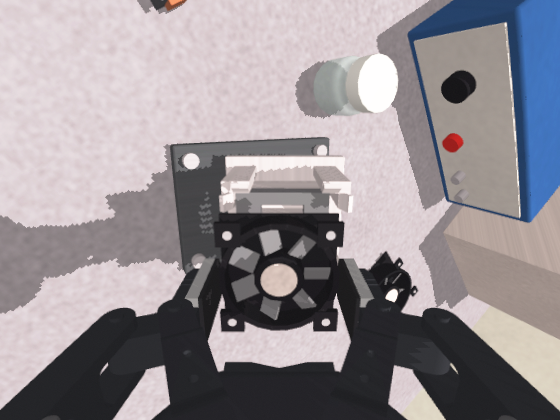

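>>> apply_moves(
  increments=[
    {"slide": [0.014,0.05,-0.006],"turn": [0,0,-0.009],"jaw": 56},
    {"slide": [0.014,0.1,-0.006],"turn": [0,0,-0.009],"jaw": 56},
    {"slide": [0.014,0.15,-0.006],"turn": [0,0,-0.009],"jaw": 56},
    {"slide": [0.014,0.158,-0.006],"turn": [0,0,-0.009],"jaw": 56},
    {"slide": [0.014,0.158,-0.006],"turn": [0,0,-0.009],"jaw": 56},
  ],
)

```text
clock: 23.5
ee_pos: [0.5249, -0.1803, 0.1119]
eef_rot: [-1.633, 0.012, -0.827]
wrist_force: [-1.1, 0.1, -1.3]
gripper_width: 0.687
```

```bash
python3 - <<'E'
from held import *
held(-.02,-.004,'w24')
place(.045,.0005)
E
```

```text
8541 z [-0.0311 -0.0305  0.0284  0.0287] y [-0.0128 -0.0108 -0.0096 -0.0052]
slide [-0.001, 0.101, -0.001] turn [-0.001, 0.002, 0.0] pos [ 0.5249 -0.1803  0.1121] t 23.55 g 58.9
tcp in pocket [0.0001 0.0006 0.0601] F pocket [-0.6 -0.6  0.1]
```

View pics/w24.png

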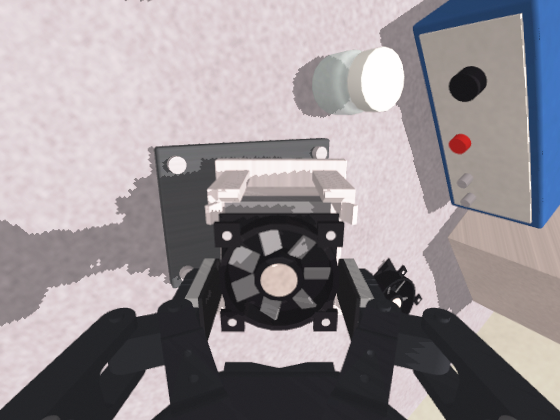

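>>> apply_moves(
  increments=[
    {"slide": [0,0.025,0.002],"turn": [0,0,0],"jaw": 56},
    {"slide": [0,0.05,0.002],"turn": [0,0,0],"jaw": 56},
    {"slide": [0,0.075,0.002],"turn": [0,0,0],"jaw": 56},
    {"slide": [0,0.095,0.002],"turn": [0,0,0],"jaw": 56},
    {"slide": [0,0.105,0.002],"turn": [0,0,0],"jaw": 56},
    {"slide": [0,0.115,0.002],"turn": [0,0,0],"jaw": 56},
  ],
)

```text
clock: 24.3
ee_pos: [0.5325, -0.1845, 0.0971]
eef_rot: [-1.633, 0.012, -0.827]
wrist_force: [0.7, -0.6, -0.2]
gripper_width: 0.688
```

```bash
python3 - <<'E'
from held import *
place(.0415,.001)
grab('wrist','w25')
E
```

```text
slide [-0.001, 0.008, 0.0] turn [-0.001, 0.002, 0.0] pos [ 0.5325 -0.1845  0.0971] t 24.3 g 58.8
tcp in pocket [0.0001 0.0009 0.0427] F pocket [ 0.7 -0.1 -0.6]
```

View pics/w25.png

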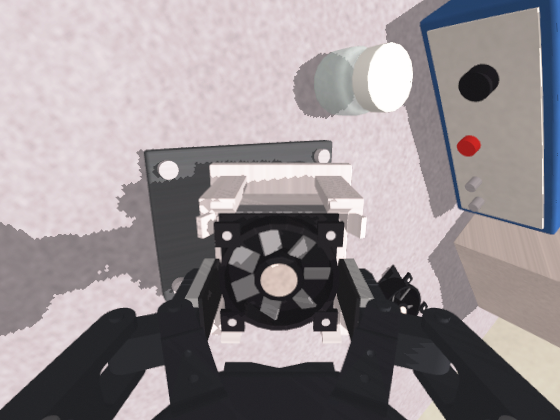

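>>> apply_moves(
  increments=[
    {"slide": [0,0.006,0],"turn": [0,0,0],"jaw": 56},
    {"slide": [0,0.012,0],"turn": [0,0,0],"jaw": 56},
    {"slide": [0,0.015,0],"turn": [0,0,0],"jaw": 56},
    {"slide": [0,0.018,0],"turn": [0,0,0],"jaw": 56},
  ],
)

```text
clock: 24.85
ee_pos: [0.5334, -0.185, 0.0954]
eef_rot: [-1.633, 0.012, -0.827]
wrist_force: [-19.0, 8.0, 21.7]
gripper_width: 0.69
```

```bash
python3 - <<'E'
from held import *
place(.0415,.001)
E
```

```text
slide [-0.001, -0.005, 0.001] turn [0.0, 0.003, 0.001] pos [ 0.5334 -0.185   0.0954] t 24.85 g 58.9
tcp in pocket [0.0002 0.0009 0.0408] F pocket [-6.9 -3.  29. ]
```

Seated contact with 29 N at the expected height. Release and retreat.

>>> apply_moves(
  increments=[
    {"slide": [0,0,0],"turn": [0,0,0],"jaw": 60},
    {"slide": [0,0,0],"turn": [0,0,0],"jaw": 64},
    {"slide": [0,0,0],"turn": [0,0,0],"jaw": 70},
    {"slide": [0,0,0],"turn": [0,0,0],"jaw": 76},
    {"slide": [0,0,0],"turn": [0,0,0],"jaw": 76},
    {"slide": [0,-0.1,0],"turn": [0,0,0],"jaw": 76},
    {"slide": [0,-0.3,0],"turn": [0,0,0],"jaw": 76},
    {"slide": [0,-0.45,-0.2],"turn": [0,0,0],"jaw": 76},
    {"slide": [0,-0.45,-0.4],"turn": [0,0,0],"jaw": 76},
  ],
)

```text
clock: 25.98
ee_pos: [0.474, -0.2195, 0.1561]
eef_rot: [-1.634, 0.007, -0.829]
wrist_force: [-0.3, -0.1, -0.5]
gripper_width: 0.887
```

```bash
python3 - <<'E'
from held import *
check(.052,'w26');g=grab('scene');cv2.imwrite('pics/s26.png',cv2.resize(g['img'][120:300,120:320],(660,594),interpolation=cv2.INTER_CUBIC)[:,:,::-1])
E
```

```text
plane (array([ 0.0014, -0.0034,  0.0509]), np.int64(2926), np.float64(0.0006853947466823491))
[-0.0313 -0.031   0.0269  0.0274] [-0.0297 -0.0295  0.0287  0.0293]
```

View pics/w26.png

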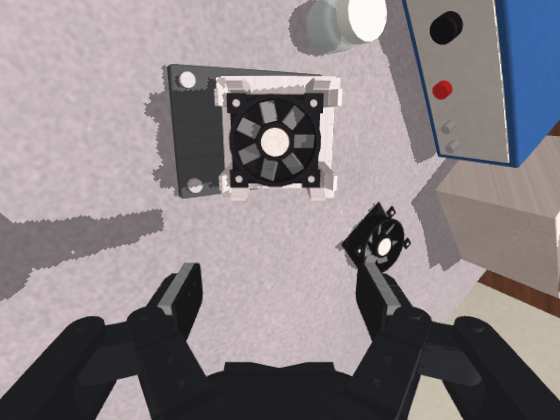

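View pics/s26.png

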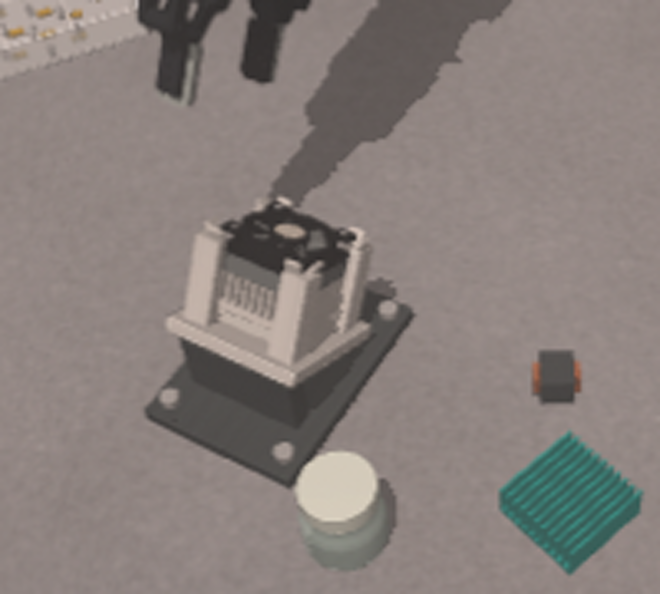

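```bash
python3 - <<'E'
from rig import manip,readout
print(readout.read_state()['clock']);print(manip.close_job())
E
```

```text
26.075
the job is handed in; nothing more can be done
None
```

The silver heatsink (fins up), the grey spacer and the 60 mm fan are stacked in the pocket in that order. Each was lowered gripped, pressed lightly home and released. I handed the job in at about 26 s, with the gripper open and clear; no verdict was reported.

My last checks used the wrist camera's depth:

| Part | Measured top (mm above floor) | Expected top (mm) | x (mm) | y (mm) |
|---|---|---|---|---|
| Heatsink | 24.3 | 25 | −2.1 | −0.6 |
| Spacer | 36.3 | 37 | −2.0 | −0.5 |
| Fan | 50.9 | 52 | −2.0 | −0.3 |

- **Height:** all three read 0.7 to 1.1 mm low, inside the 2.5 mm limit. That is about what the 2 mm calibration allows.
- **Position:** the −2 mm in x means the parts rest against the down-slope wall, within the 3.5 mm limit.
- **Tilt:** each top lies parallel to the floor to within about 0.004 rad, well inside 0.06 rad.
- **Contact forces:** about 52 N for the heatsink, at least 15 N for the spacer and 29 N for the fan.
- **Bystanders:** the arm did not touch any of them, and those visible in the last pictures look unmoved. I did not measure their positions again.

Nothing failed. The one disagreement was between two views of the jig, whose heading estimates differed by about 1°. I used a value between them and the parts went in without catching.

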